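# Fit the second lamp arm over the specimen stage and lay the bar light across

### The job

Hang the loose bracket on the empty slotted upright of the specimen stage: put both of its claws through the slots and press it down until it is fully home and the sprung latch snaps out over it. Then lay the bar light, lens side down as it lies now, centred across the two arms, in the saddles between their raised lips; set it down rather than dropping it. Leave the other things on the bench alone.

Things in the scene. Friction and masses are not known exactly. Their poses are not given: they have to be found in the camera images.
- bracket_grip (a point): Where to grip the loose aluminium bracket (0.17 to 0.35 kg), which stands upright on the bench: mid-thickness of its arm, under the middle of its saddle, 28 mm above its underside, 12 mm below the arm's top. Axes: x along the arm to the claws, z up. The arm runs from x = -60 to +87 mm: a web 14 mm thick (y), 40 mm high, on a bottom flange 5 mm thick, 40 mm wide.
- bracket: The loose bracket: origin on its underside, 28 mm under bracket_grip, same axes. On the arm's top stand two lips 10 mm high, 10 mm long, centred at x = -24 and +24: between them the 38 mm wide saddle. At the claw end a heel plate, x = 87 to 95, 36 mm wide, 94 mm high from the underside up.
- claws (a point): Middle of the heel's back face at the bracket's underside, 95 mm along x from the grip point; same axes. Two claws, 10 mm wide, stick out of the heel along +x: necks 7 mm long, 10 mm high, undersides 18 and 60 mm above this point; each ends in a tooth 6 mm thick (to x = 13) that hangs 12 mm below its neck, 22 mm high in all. When home, this point coincides with empty_face.
- empty_face (a point): On the slotted front face of the upright that has no bracket (at the left or right of the stage's back), mid-width, 105 mm above the bench. Axes: x into the face, the way the claws go in; z up. Steel channel 40 mm wide, top 240 mm above the bench; face 5 mm thick, 25 mm free behind. Two slots 16 mm wide, from 18 to 50 and 60 to 92 mm above this point.
- empty_upright: The upright without bracket; origin under the middle of its foot, 15 mm above the bench, axes as empty_face. The claws pass straight in along x with the bracket's underside 17 mm (give or take 5) above empty_face, until the heel meets the face; then the bracket goes 17 mm down until the necks rest in the slots. Hung, the arm droops about 2 degrees (4 mm at the grip).
- latch (a joint): Sprung latch of the empty upright, in m: a tongue 18 mm wide standing 10 mm out of the face, 95.5 to 108 mm above empty_face. 0 = fully out. The heel pushes it straight in along x (to 0.01) as the claws enter, against 2.4 N (out) to 4 N (in); it rubs on the heel as the bracket goes down, and springs out again over the heel's top when the bracket is fully home.
- fitted_seat (a point): The middle of the saddle (its floor) on the arm of the other upright, where an identical bracket already hangs fixed, 140 mm beside the empty upright. Axes: x along the arm to the upright (110 mm behind to the upright's centre), z up. Fixed, 145 mm above the bench.
- bar_home (a point): Where the middle of the bar light belongs: midway between the two arms' saddles, half the bar's height above the saddle floors (158 mm above the bench). Axes: x as the arms point to the uprights, y across from arm to arm (the bar lies along y), z up. Nothing but air down to the stage, 15 mm above the bench.
- bar_center (a point): The centre of the loose bar light: a black rigid bar 190 mm long (x), 32 mm wide (y), 26 mm high (z up), 0.28 kg, white lens below, lying on the bench. Its two ends are alike. Grip it across its width.
- bar_light: The bar light itself: origin at the middle of its underside, 13 mm under bar_center, same axes.
- fitted_upright: The upright with the fixed bracket; origin under the middle of its foot, x towards the back, z up. It and the empty upright stand 70 mm to either side of the stage's middle line.
- slide_box: bystander: card box of slides, 102 x 82 x 38 mm, origin under its middle
- objective: bystander: metal microscope objective standing upright, 48 mm across, 58 mm high, origin under its middle
- dish: bystander: flat glass dish, 72 mm across, 18 mm high, origin under its middle
- driver: bystander: screwdriver 170 mm long lying along its x
- cleaner: bystander: small bottle, 44 mm across, 120 mm high, origin under its middle
- spanner: bystander: spanner 150 mm long lying along its x
- wafer_case: bystander: round flat case, 108 mm across, 28 mm high, origin under its middle
Things that resemble listed ones, but are neither listed nor needed, are in the scene too. What is shaped like the bracket but green is not meant.

How it is judged:
By the outcome, as a careful person would: the job done as asked, in the order asked, and still so for the second after the job is handed in, with the robot touching nothing.
It also fails if it takes over 72 s, if anything falls off the work surface, if the arm or the gripper's body presses on something with over 40 N, if the wrist force passes 120 N, or if a joint passes its speed limit or range.

### The arm

A 6-joint arm with a two-finger parallel gripper is mounted at the origin on the work surface. World frame = base frame: x ahead of the robot, y to its left, z up, the work surface at z = 0. Lengths are in m, angles in degrees, forces in N, time in s.
With the tool pointing down it reaches from about 0.3 to 0.75 m from the base axis. Payload 8.5 kg.
Tool frame: the origin (TCP) lies at the very end of the fingers, on their centre line; the grasp point (between the pads) lies 19 mm behind it (hold_point_z is the distance from the TCP to the grasp point, in m); z points along the fingers, y is the direction in which the jaws open and shut (so a half turn about z gives the same grasp; the last joint's range is limited). The gripper opens to 85 mm and grips with 20 to 120 N. Pads are 22 mm wide; open, the fingers measure 114 mm over their backs; the gripper's body (76 mm by 85 mm) begins 54 mm behind the grasp point. The pads swing forward as they close: fully open they stand 13 mm farther back than shut.
Start: joints at [-81.778, 21.807, 74.336, -0, 83.858, -12.336], TCP at [0.193, -0.515, 0.208] pointing down, gripper open.
Joint ranges: [-178.18, 178.18], [-50.72, 133.34], [12.68, 142.11], [-81.47, 261.47], [9.98, 163.14], [-165.26, 165.26]. Speed limits (degrees/s): [136.94, 136.94, 180, 180, 180, 180].

### API

Orientations are given as a 3x3 rotation matrix whose columns are the frame's x, y, z axes.
In Python, from rig import observe, get_image, close_job, hold_point_z gives the robot as it stands. The module is installed in compiled form; this text tells all that it offers.
- The arm moves only by the tool jog_arm, never from a script. Its arguments are lists of equal length, an entry for each row: "travel": the shift along the world's x, y, z in m, a list of three; "dr": the turn, a rotation vector about the world's x, y, z in rad, a list of three. In form: {"travel": [[x, y, z], ...], "dr": [[rx, ry, rz], ...]}. A call has 1 to 20 rows; each row shifts and turns the commanded pose from where the row before left it; what a row does not reach is not made up. A row lasts 1/12 s, in which the tool goes at most 41.7 mm and 7.16 degrees, less where a joint would pass 70% of its speed; a pose out of reach is approached as far as the arm can. A call with a gripper value outside its range is refused whole. "jaw" is the finger opening in m, from 0 to 0.0854, set as the call begins (left out, the last holds). The fingers move at their own pace and stop on an object; "newtons" is the grip in N (left out, the last holds). Time passes only in rows, so rows that do not move let the fingers close. It gives the time, the measured TCP pose, the force and the opening at its end, in the units of the state.
- observe(): the state, without advancing time (a new reading comes with each control period).
- get_image(name): name is "scene" or "top" or "wrist"; returns a dict with "color" (384x512x3 uint8, red, green, blue), "fovy" (degrees; the focal length in pixels is half the picture's height over the tangent of half this angle, whatever the lens; pixels are square), "cx", "cy" (the principal point, pixels), "R" (3x3) and "t" (3): a world point X has camera coordinates R X + t. Camera axes: x right, y down, z forward; pixel columns grow to the right and rows downward; lengths in m; the calibration is good to about 2 mm. The wrist camera is an equidistant fisheye: a pixel r from the principal point sees the ray r / f radians off the axis. A picture is of the moment at which its call begins. There is no depth.
- close_job(): hands the job in, once; it reports no verdict.
The state is a dict: "time_s": time; "q": joint angles; "qvel": joint speeds; "joint_efforts": joint torques, N m; "position": TCP position; "tool_rot": TCP orientation; "ft_force": force on the tool from outside, world axes, zero at the start; "wrist_torque": the same for the moment, N m; "grip_width": finger opening in m.
Only numpy, scipy, OpenCV 4.12 (cv2) and the standard library are available. Lean on these libraries where they do the work, as an engineer would, in place of code of your own. Each camera call takes 0.05 s, during which the arm holds its last target.

## Working session

There is one attempt and no reset: what is moved stays moved. The work goes in short steps, Python scripts to look and compute and a tool call to move; the robot and the scene stay as the last step left them, time stands still between calls to the robot, and variables do not carry over. Pictures are saved under pics/ and viewed, and the job is handed in when it is done.

Besides the shell and the picture viewer there is one more tool, called after "Call:" as a command line: name --argument value ..., lists and objects as JSON in quotes. jog_arm: Moves the arm, as the interface text tells. Its arguments: {"type":"object","properties":{"travel":{"type":"array"},"dr":{"type":"array"},"jaw":{"type":"number"},"newtons":{"type":"number"}},"required":["travel","dr"]}

```bash
mkdir -p pics; cat > h.py <<'E'
import numpy as np, cv2
from rig import observe, get_image, close_job, hold_point_z
def snap(name,fn):
    d=get_image(name); cv2.imwrite('pics/'+fn,cv2.cvtColor(np.asarray(d['color']),cv2.COLOR_RGB2BGR))
    np.savez('pics/'+fn+'.npz',**{k:np.asarray(v) for k,v in d.items()}); return d
def load(fn): return np.load('pics/'+fn+'.npz')
def ray(d,u,v,fish=False):
    f=d['color'].shape[0]/2/np.tan(np.radians(float(d['fovy']))/2)
    a=(u-float(d['cx'])); b=(v-float(d['cy']))
    if fish:
        r=np.hypot(a,b); th=r/f; k=np.sin(th)/max(r,1e-9); c=np.array([a*k,b*k,np.cos(th)])
    else: c=np.array([a/f,b/f,1])
    R=np.array(d['R']);t=np.array(d['t'])
    return -R.T@t, R.T@c/np.linalg.norm(c)
def onz(d,u,v,z,fish=False):
    o,r=ray(d,u,v,fish); return o+r*(z-o[2])/r[2]
def proj(d,X,fish=False):
    f=d['color'].shape[0]/2/np.tan(np.radians(float(d['fovy']))/2)
    c=np.array(d['R'])@np.array(X)+np.array(d['t'])
    if fish:
        r=np.hypot(c[0],c[1]);th=np.arctan2(r,c[2]);return float(d['cx'])+f*th*c[0]/r,float(d['cy'])+f*th*c[1]/r
    return float(d['cx'])+f*c[0]/c[2],float(d['cy'])+f*c[1]/c[2]
E
python3 - <<'E'
from h import *
for n in ['scene','top','wrist']:
    d=snap(n,n+'0.png'); print(n,d['fovy'],d['cx'],d['cy'],-np.array(d['R']).T@np.array(d['t']))
s=observe(); print(s['time_s'],s['position'],s['tool_rot'],hold_point_z if not callable(hold_point_z) else hold_point_z())
E
```

```text
scene 45.940356060994255 261.3726827242965 191.39783966115186 [ 1.2758268  -0.76912736  1.23469418]
top 53.68543391914081 250.63046192451668 189.96301695571208 [0.27883571 0.07496709 1.61255493]
wrist 65.70646984690485 255.91809333270857 189.56798024236326 [ 0.27341698 -0.48596044  0.37216775]
0.15 [ 0.19309984 -0.51472896  0.20735766] [[ 9.36321146e-01  3.51144831e-01 -1.42304007e-04]
 [ 3.51144770e-01 -9.36320539e-01  1.09459087e-03]
 [ 2.51117760e-04 -1.07485788e-03 -9.99999391e-01]] 0.0187
```

View pics/scene0.png

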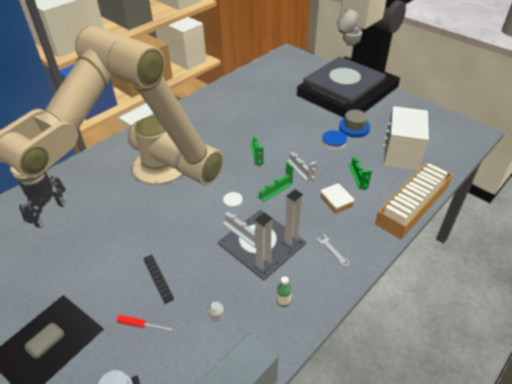

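View pics/top0.png

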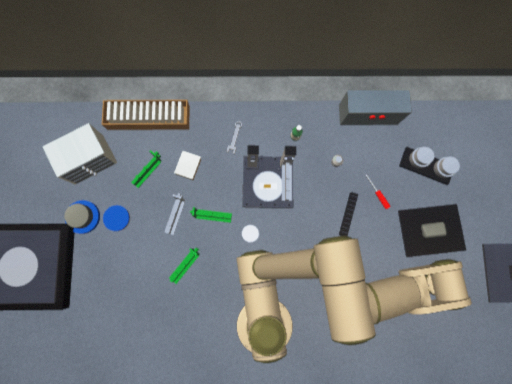

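View pics/wrist0.png

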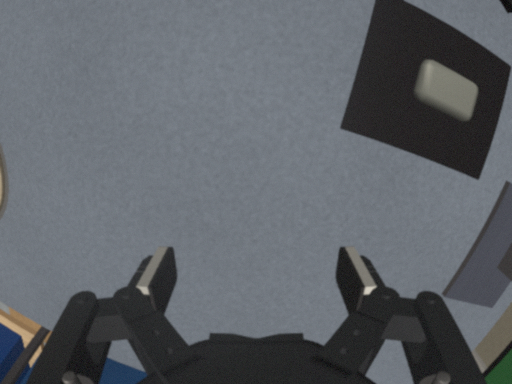

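The only grey bracket-shaped thing is at top (175,213). The three green ones, at (147,168), (211,215) and (185,264), are decoys. The bar light is the black strip at (348,214). The empty upright is the left one, at about (253,150). I'll check with close crops.

```bash
python3 - <<'E'
from h import *
im=cv2.imread('pics/top0.png')
def c(im,x,y,w,h,s,fn):
    cv2.imwrite('pics/'+fn,cv2.resize(im[y:y+h,x:x+w],None,fx=s,fy=s,interpolation=cv2.INTER_CUBIC))
a=cv2.resize(im[180:250,140:220],None,fx=5,fy=5,interpolation=cv2.INTER_CUBIC)
b=cv2.resize(im[140:210,235:315],None,fx=5,fy=5,interpolation=cv2.INTER_CUBIC)
cv2.imwrite('pics/c1.png',np.hstack([a,b]))
im=cv2.imread('pics/scene0.png')
c(im,200,130,180,150,4,'c2.png')
E
```

```text
(no output)
```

View pics/c1.png

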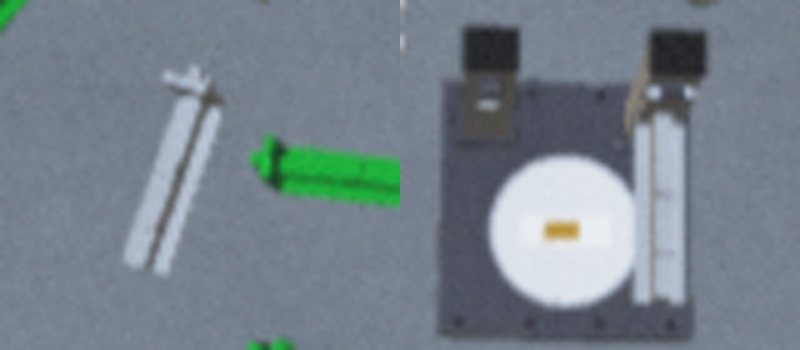

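View pics/c2.png

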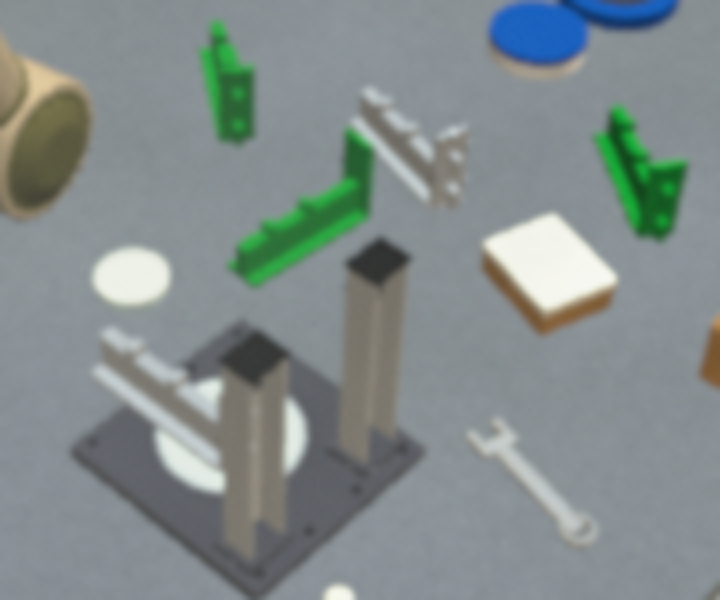

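```bash
python3 - <<'E'
from h import *
d=load('top0.png')
def p(u,v,z,n): print(n,onz(d,u,v,z).round(4))
def A(x,y):return 140+x/5,180+y/5
def B(x,y):return 235+(x-400)/5,140+y/5
p(*A(122,265),.005,'flangeL?');p(*A(168,272),.005,'flangeR')
p(*A(187,80),.094,'heeltop')
for n,(x,y,z) in dict(ul=(463,27,.24),ur=(518,27,.24),ulb=(463,73,.24),urb=(518,70,.24)).items(): p(*B(x,y),z,'up '+n)
for x,y in [(650,30),(706,32),(650,72),(703,76)]: p(*B(x,y),.24,'fit')
for x,y in [(444,80),(436,335),(692,338)]: p(*B(x,y),.015,'stage')
im=cv2.cvtColor(cv2.imread('pics/top0.png'),cv2.COLOR_BGR2HSV)
m=((im[...,2]<45)).astype(np.uint8); sub=np.zeros_like(m); sub[185:240,330:365]=m[185:240,330:365]
c,_=cv2.findContours(sub,0,2); c=max(c,key=cv2.contourArea); r=cv2.minAreaRect(c); print(r)
p(*r[0],.02,'bar')
E
```

```text
flangeL? [0.3747 0.4136 0.005 ]
flangeR [0.3685 0.3749 0.005 ]
heeltop [0.5177 0.3468 0.094 ]
up ul [0.6846 0.0627 0.24  ]
up ur [0.6844 0.0215 0.24  ]
up ulb [0.6491 0.063  0.24  ]
up urb [0.6511 0.0219 0.24  ]
fit [ 0.6815 -0.0776  0.24  ]
fit [ 0.6797 -0.1196  0.24  ]
fit [ 0.649  -0.0768  0.24  ]
fit [ 0.6456 -0.1163  0.24  ]
stage [0.7036 0.0776 0.015 ]
stage [0.4808 0.0859 0.015 ]
stage [ 0.4765 -0.1314  0.015 ]
((352.0, 198.0), (2.0, 4.0), 90.0)
bar [ 0.515  -0.3821  0.02  ]
```

```bash
python3 - <<'E'
from h import *
d=load('wrist0.png'); s=observe(); R=s['tool_rot']
print('axis in tool',R.T@np.array(d['R'])[2], 'pos',R.T@(-np.array(d['R']).T@d['t']-s['position']))
t=load('top0.png'); im=t['color']
print(im[195:232:4,340:360].mean(2).astype(int))
b=(im.mean(2)<75).astype(np.uint8); sub=np.zeros_like(b); sub[188:242,332:364]=b[188:242,332:364]
c,_=cv2.findContours(sub,0,2); c=max(c,key=cv2.contourArea); r=cv2.minAreaRect(c); print(r, onz(t,*r[0],.026), cv2.boxPoints(r))
E
```

```text
axis in tool [-3.28032811e-01 -7.17053872e-04  9.44666058e-01] pos [ 0.08534594  0.00108924 -0.16478992]
[[130 128 129 125 125 126 131 129 121  64  45  48  54  56  47  41  42  56
  108 123]
 [127 129 128 130 130 131 126 125  67  49  54  45  40  40  35  43  52 102
  122 127]
 [132 129 127 129 132 131 115  66  47  42  42  42  42  39  40  57 114 127
  127 129]
 [129 129 131 130 126 111  59  43  40  43  41  46  40  45  61 113 123 127
  129 126]
 [129 126 126 125 109  57  42  39  43  45  39  41  45  70 116 129 129 129
  129 131]
 [132 129 128 108  61  44  43  43  41  47  46  56  73 119 127 130 127 131
  130 127]
 [128 131 104  52  42  43  44  47  51  52  50  73 120 129 129 128 131 128
  130 130]
 [130  98  53  46  46  56  54  51  55  56  69 119 133 131 134 133 131 132
  129 133]
 [ 88  51  51  55  55  57  54  50  49  74 123 132 134 135 134 129 128 127
  131 132]
 [ 51  48  55  58  49  48  47  47  82 122 129 134 134 133 130 130 130 133
  133 133]]
((348.35784912109375, 216.30734252929688), (11.206568717956543, 48.65757369995117), 16.699243545532227) [ 0.43633152 -0.36066802  0.026     ] [[336.00006 238.     ]
 [349.9817  191.3945 ]
 [360.71564 194.61469]
 [346.734   241.22018]]
```

Call:
jog_arm --travel '[[0.0,0.0,0.03],[0.01,0.01,0.03],[0.01,0.01,0.03],[0.02,0.02,0.025],[0.02,0.02,0.02],[0.02,0.02,0.01],[0.02,0.02,0.01],[0.02,0.02,0],[0.02,0.02,0],[0.02,0.02,0],[0,0,0]]' --dr '[[0,0,0],[0,0,0],[0,0,0],[0,0,0],[0,0,0],[0,0,0],[0,0,0],[0,0,0],[0,0,0],[0,0,0],[0,0,0]]'

```text
time_s: 1.07
position: [0.3555, -0.3519, 0.3631]
tool_rot: [[0.935, 0.355, 0.001], [0.355, -0.935, 0.001], [0.001, -0.0, -1.0]]
ft_force: [0.2, 0.3, -0.5]
grip_width: 0.0855
```

```bash
python3 - <<'E'
from h import *
snap('wrist','w1.png')
E
```

```text
(no output)
```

View pics/w1.png

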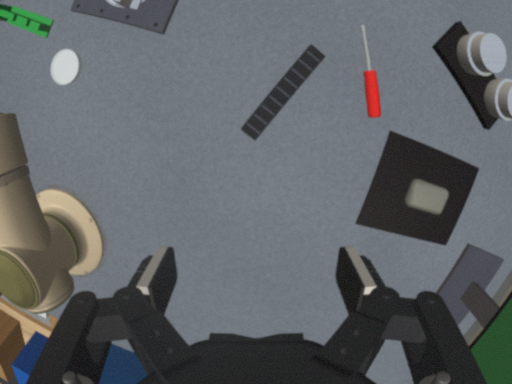

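```bash
cat >> h.py <<'E'
def edgefit(d,mask,z,fish=True,n=1):
    c,_=cv2.findContours(mask.astype(np.uint8),0,cv2.CHAIN_APPROX_NONE); c=max(c,key=cv2.contourArea)
    P=np.array([onz(d,float(u),float(v),z,fish)[:2] for u,v in c[:,0]])
    (cx,cy),(w,h),a=cv2.minAreaRect((P*1000).astype(np.float32)); return cx,cy,w,h,a,P,c
E
python3 - <<'E'
from h import *
d=load('w1.png'); im=d['color'].mean(2); print(onz(d,284,92,.026,True))
m=im<95; s=np.zeros_like(m); s[40:145,235:330]=m[40:145,235:330]
s=cv2.morphologyEx(s.astype(np.uint8),cv2.MORPH_CLOSE,np.ones((3,3)))
for z in (.026,0.013,0): print(edgefit(d,s,z)[:5])
E
```

```text
[ 0.4500827  -0.36678745  0.026     ]
(450.2583923339844, -364.15850830078125, 33.24564743041992, 189.77902221679688, 72.222412109375)
(450.6407470703125, -365.2320861816406, 34.10649490356445, 194.69296264648438, 72.22242736816406)
(451.0229797363281, -366.30572509765625, 34.96728515625, 199.60687255859375, 72.222412109375)
```

Call:
jog_arm --travel '[[0.0205,0.0332,0.004],[0.0205,0.0332,0.004],[0.0205,0.0332,0.004],[0.0205,0.0332,0.004],[0.0205,0.0332,0.004],[0.0205,0.0332,0.004],[0.0205,0.0332,0.004],[0.0205,0.0332,0.004],[0.0205,0.0332,0.004],[0.0205,0.0332,0.004],[0,0,0],[0,0,0]]' --dr '[[0,0,-0.036],[0,0,-0.036],[0,0,-0.036],[0,0,-0.036],[0,0,-0.036],[0,0,-0.036],[0,0,-0.036],[0,0,-0.036],[0,0,-0.036],[0,0,-0.036],[0,0,0],[0,0,0]]'

```text
time_s: 2.12
position: [0.5588, -0.0223, 0.402]
tool_rot: [[1.0, 0.001, -0.001], [0.001, -1.0, 0.0], [-0.001, -0.0, -1.0]]
ft_force: [-0.4, -0.3, 0.4]
grip_width: 0.0851
```

```bash
python3 - <<'E'
from h import *
snap('wrist','w2.png')
E
```

```text
(no output)
```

View pics/w2.png

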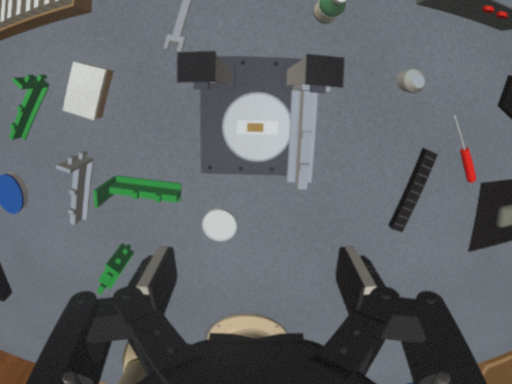

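```bash
python3 - <<'E'
from h import *
d=load('w2.png'); im=d['color'].astype(int); g=im.mean(2)
cv2.imwrite('pics/c3.png',cv2.resize(cv2.imread('pics/w2.png')[35:200,165:355],None,fx=4,fy=3.6*1.0,interpolation=cv2.INTER_CUBIC))
print(g[65,170:240].astype(int)); print(g[70,280:350].astype(int))
for sx in (slice(170,240),slice(285,350)):
  m=g<38; s=np.zeros_like(m); s[45:95,sx]=m[45:95,sx]
  r=edgefit(d,s,.24); print(r[:5], cv2.boundingRect(r[6]))
  q=cv2.approxPolyDP(r[6],3,True)[:,0]; print([ (tuple(p),onz(d,float(p[0]),float(p[1]),.24,True).round(4)[:2]) for p in q])
# bar from w2
m=g<95; s=np.zeros_like(m); s[140:240,385:445]=m[140:240,385:445]
s=cv2.morphologyEx(s.astype(np.uint8),cv2.MORPH_CLOSE,np.ones((3,3)))
r=edgefit(d,s,.026); print(r[:5])
E
```

```text
[117 117 117 117 114 109 102  76  56  47  48  49  50  48  42  48  44  46
  46  48  47  43  44  47  48  42  45  46  47  44  46  45  47  47  46  46
  48  47  47  46  47  46  49  45  50  59  67  71  72  75  77  79  75  80
  76  77  77  78  79  77  78  80  82  77  77  70  78  79  80  80]
[ 82  81  79  80  79  80  88 103 114 116 116 114 114 113 113 114 113 112
 109 110 112 111 108 110 107  92  63  45  47  45  44  51  50  47  44  46
  48  42  46  50  48  43  48  44  49  45  46  44  45  47  48  45  43  46
  44  49  44  42  44  44  44  43  52  68 100 113 114 114 113 112]Traceback (most recent call last):
  File "<stdin>", line 7, in <module>
  File "h.py", line 24, in edgefit
    c,_=cv2.findContours(mask.astype(np.uint8),0,cv2.CHAIN_APPROX_NONE); c=max(c,key=cv2.contourArea)
                                                                           ~~~^^^^^^^^^^^^^^^^^^^^^^^
ValueError: max() iterable argument is empty
```

View pics/c3.png

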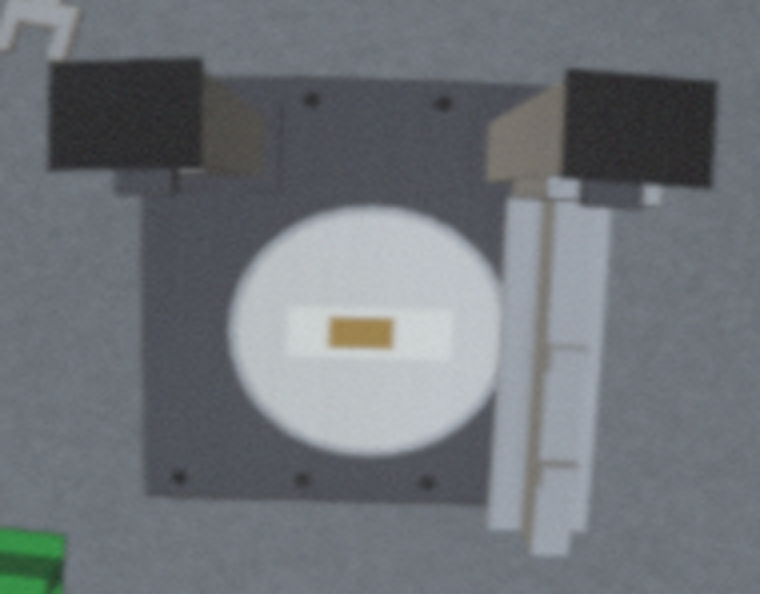

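```bash
python3 - <<'E'
from h import *
d=load('w2.png'); im=d['color'].astype(int); g=cv2.resize(im.mean(2),None,fx=4,fy=4,interpolation=cv2.INTER_LINEAR)
S=4
def fit(x0,x1,y0,y1,z,th):
  m=g<th; s=np.zeros(m.shape,np.uint8); s[y0*S:y1*S,x0*S:x1*S]=m[y0*S:y1*S,x0*S:x1*S]
  s=cv2.morphologyEx(s,cv2.MORPH_CLOSE,np.ones((13,13))); s=cv2.morphologyEx(s,cv2.MORPH_OPEN,np.ones((41,41)) if z>.1 else np.ones((9,9)))
  c,_=cv2.findContours(s,0,cv2.CHAIN_APPROX_NONE); c=max(c,key=cv2.contourArea)
  P=np.array([onz(d,(u+.5)/S-.5,(v+.5)/S-.5,z,True)[:2] for u,v in c[:,0]])
  r=cv2.minAreaRect((P*1000).astype(np.float32)); print(np.round(r[0],1),np.round(r[1],1),round(r[2],2)); print(cv2.boxPoints(r).round(1).tolist())
fit(170,240,45,95,.24,63)
fit(285,352,45,95,.24,63)
fit(385,445,140,240,.026,85)
E
```

```text
[672.   41.9] [42.6 33.1] 87.66
[[654.5999755859375, 21.299999237060547], [687.7000122070312, 19.899999618530273], [689.4000244140625, 62.5], [656.2999877929688, 63.79999923706055]]
[668.4 -97.8] [32.9 41.2] 0.48
[[651.7999877929688, -77.30000305175781], [652.0999755859375, -118.5999984741211], [685.0999755859375, -118.30000305175781], [684.7000122070312, -77.0999984741211]]
[ 453.  -356.8] [ 45.9 189.7] 72.18
[[355.70001220703125, -349.6000061035156], [536.2000122070312, -407.6000061035156], [550.2999877929688, -364.0], [369.70001220703125, -305.8999938964844]]
```

Call:
jog_arm --travel '[[-0.0138,0.0341,-0.015],[-0.0138,0.0341,-0.015],[-0.0138,0.0341,-0.015],[-0.0138,0.0341,-0.015],[-0.0138,0.0341,-0.015],[-0.0138,0.0341,-0.015],[-0.0138,0.0341,-0.015],[-0.0138,0.0341,-0.015],[-0.0138,0.0341,-0.015],[-0.0138,0.0341,-0.015],[-0.0138,0.0341,-0.015],[-0.0138,0.0341,-0.015],[0,0,0],[0,0,0]]' --dr '[[0,0,-0.0262],[0,0,-0.0262],[0,0,-0.0262],[0,0,-0.0262],[0,0,-0.0262],[0,0,-0.0262],[0,0,-0.0262],[0,0,-0.0262],[0,0,-0.0262],[0,0,-0.0262],[0,0,-0.0262],[0,0,-0.0262],[0,0,0],[0,0,0]]'

```text
time_s: 3.33
position: [0.3923, 0.3858, 0.222]
tool_rot: [[0.951, -0.309, -0.001], [-0.309, -0.951, -0.001], [-0.001, 0.002, -1.0]]
ft_force: [0.5, -0.8, 0.3]
grip_width: 0.0854
```

```bash
python3 - <<'E'
from h import *
snap('wrist','w3.png')
s=observe();print(s['q'],s['position'])
E
```

```text
[ 3.20976347e+01  2.12737499e+01  7.26578932e+01 -2.72142713e-02
  8.60900162e+01  1.40209011e+02] [0.39312684 0.38512955 0.2227901 ]
```

View pics/w3.png

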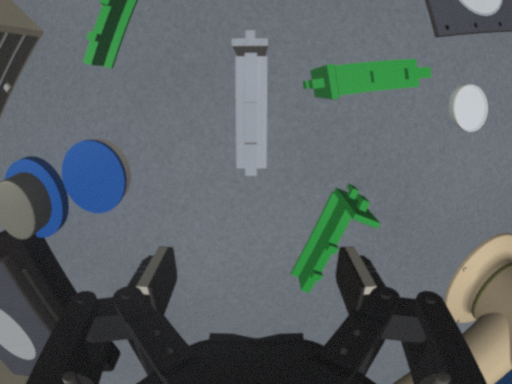

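The grey bracket sits at (251,105) with its heel at the top, at (250,40). Next is a close crop to measure it.

```bash
python3 - <<'E'
from h import *
im=cv2.imread('pics/w3.png')
cv2.imwrite('pics/c4.png',cv2.resize(im[25:180,215:285],None,fx=7,fy=3.8,interpolation=cv2.INTER_CUBIC))
g=im.mean(2).astype(int)
for r in (70,90,110,130,150,165,172): print(r,g[r,228:276].tolist())
E
```

```text
70 [114, 111, 111, 113, 114, 114, 120, 135, 150, 161, 158, 158, 160, 161, 160, 156, 158, 160, 160, 159, 158, 160, 157, 159, 159, 160, 159, 160, 161, 161, 162, 164, 162, 159, 162, 160, 159, 160, 153, 134, 119, 111, 110, 108, 112, 109, 110, 108]
90 [111, 113, 112, 111, 109, 113, 117, 136, 150, 159, 157, 157, 158, 158, 155, 154, 155, 157, 158, 159, 161, 157, 159, 158, 159, 158, 157, 156, 159, 161, 161, 160, 159, 159, 162, 160, 162, 159, 156, 128, 113, 110, 106, 109, 108, 110, 112, 113]
110 [113, 117, 114, 114, 117, 116, 121, 131, 149, 155, 157, 155, 158, 158, 157, 155, 154, 154, 155, 156, 156, 155, 156, 155, 157, 157, 156, 155, 159, 159, 160, 160, 159, 158, 158, 159, 160, 159, 147, 129, 117, 114, 113, 115, 114, 113, 115, 117]
130 [111, 113, 113, 113, 115, 119, 118, 131, 147, 154, 158, 155, 156, 157, 158, 153, 153, 153, 156, 157, 156, 157, 154, 155, 155, 155, 158, 155, 157, 160, 162, 161, 159, 159, 161, 162, 161, 160, 147, 129, 118, 118, 116, 116, 117, 114, 115, 113]
150 [121, 122, 122, 123, 122, 117, 117, 126, 142, 152, 155, 157, 157, 157, 154, 154, 154, 158, 154, 154, 155, 157, 156, 157, 158, 157, 153, 156, 158, 160, 163, 163, 157, 159, 160, 160, 161, 157, 142, 123, 116, 119, 117, 119, 117, 115, 113, 116]
165 [117, 118, 118, 115, 114, 111, 115, 118, 138, 151, 157, 158, 156, 157, 155, 156, 157, 159, 156, 157, 154, 156, 155, 155, 158, 156, 157, 155, 159, 161, 159, 161, 161, 163, 160, 162, 160, 156, 138, 123, 119, 115, 117, 115, 112, 114, 118, 115]
172 [117, 115, 117, 116, 113, 113, 114, 115, 118, 118, 119, 118, 116, 115, 116, 117, 123, 143, 155, 159, 157, 158, 159, 158, 157, 157, 156, 154, 141, 127, 117, 111, 113, 115, 112, 116, 114, 110, 114, 114, 116, 115, 117, 115, 116, 116, 115, 112]
```

View pics/c4.png

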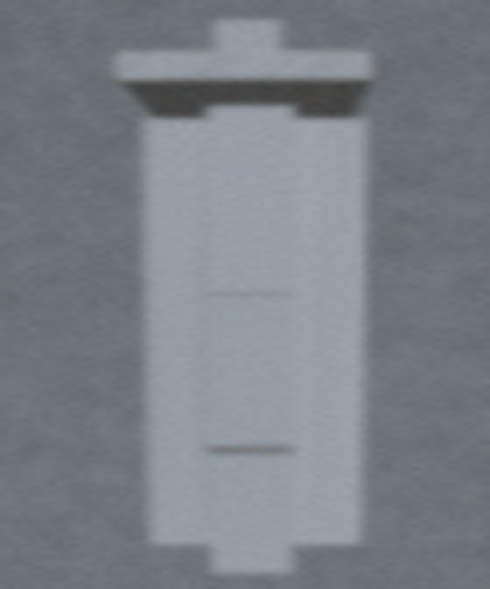

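```bash
python3 - <<'E'
from h import *
d=load('w3.png')
o=lambda u,v,z: onz(d,u,v,z,True)[:2]*1000
hb=o(249.2,38.2,.094);hf=o(249.2,45.6,.094);hl=o(230.7,42,.094);hr=o(267.7,42,.094)
fe=o(251,168,.005); we=o(250.5,175.4,.05); fl=[o(235.2,70,.005),o(266.9,70,.005),o(235.8,160,.005),o(266.2,160,.005)]
print('heel back/front',hb,hf,'w',np.linalg.norm(hl-hr),(hl+hr)/2,'flange end',fe,'web end',we)
m1=(fl[0]+fl[1])/2;m2=(fl[2]+fl[3])/2
print('flange mids',m1,m2,np.linalg.norm(fl[0]-fl[1]),np.linalg.norm(fl[2]-fl[3]))
v=m1-m2;print('yaw flange',np.degrees(np.arctan2(v[1],v[0]))); v=hb-fe; print('heel-end',np.degrees(np.arctan2(v[1],v[0])),np.linalg.norm(v))
x=v/np.linalg.norm(v); print('grip est',hb-95*x, fe+60*x, we+60*x)
E
```

```text
heel back/front [524.75711044 348.81028532] [517.64416434 351.12773623] w 35.473057532016306 [521.27871914 349.96650515] flange end [378.19596579 396.51274161] web end [381.08370879 395.49870893]
flange mids [500.15606334 356.34986533] [388.62132209 393.08097827] 39.748226205129626 40.12459507902326
yaw flange -18.22797589013092
heel-end -18.02893898936247 154.12882097541763
grip est [434.42158037 378.21253027] [435.24998478 377.9429027 ] [438.13772778 376.92887001]
```

Call:
jog_arm --travel '[[0.021,-0.0035,-0.01],[0.0208,-0.0036,-0.03],[0,0,-0.03],[0,0,-0.03],[0,0,-0.03],[0,0,-0.02],[0,0,0],[0,0,0]]' --dr '[[0,0,0],[0,0,0],[0,0,0],[0,0,0],[0,0,0],[0,0,0],[0,0,0],[0,0,0]]'

```text
time_s: 4.05
position: [0.4355, 0.3777, 0.0734]
tool_rot: [[0.95, -0.312, -0.0], [-0.312, -0.95, -0.0], [0.0, 0.0, -1.0]]
ft_force: [-0.5, -0.2, 0.2]
grip_width: 0.0853
```

```bash
python3 - <<'E'
from h import *
snap('wrist','w4.png')
print(observe()['position'])
E
```

```text
[0.43591884 0.37834898 0.07450421]
```

View pics/w4.png

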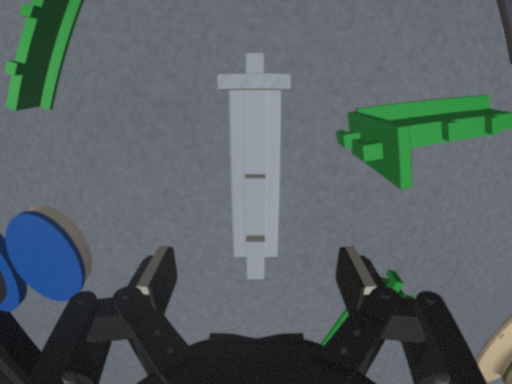

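```bash
python3 - <<'E'
from h import *
d=load('w4.png'); ax=np.array([np.cos(np.radians(-18.1)),np.sin(np.radians(-18.1))])
for v,xx,z in ((176,29,.045),(238,-19,.045),(73.5,95,.094),(278,-60,.04)):
    p=onz(d,255.3,v,z,True)[:2]*1000; print(p-ax*xx)
E
```

```text
[434.9924197  377.84337156]
[435.5092136  377.82520809]
[434.44631786 377.73089591]
[436.29223424 377.7156652 ]
```

Call:
jog_arm --travel '[[-0.0005,-0.0005,-0.02],[0,0,-0.02],[0,0,-0.015],[0,0,-0.009],[0,0,0],[0,0,0]]' --dr '[[0,0,0],[0,0,0],[0,0,0],[0,0,0],[0,0,0],[0,0,0]]'

```text
time_s: 4.6
position: [0.4347, 0.3788, 0.0101]
tool_rot: [[0.951, -0.311, 0.002], [-0.311, -0.951, 0.001], [0.001, -0.001, -1.0]]
ft_force: [0.2, -0.2, -0.6]
grip_width: 0.0854
```

Call:
jog_arm --travel '[[0,0,0],[0,0,0],[0,0,0],[0,0,0],[0,0,0],[0,0,0],[0,0,0],[0,0,0],[0,0,0],[0,0,0]]' --dr '[[0,0,0],[0,0,0],[0,0,0],[0,0,0],[0,0,0],[0,0,0],[0,0,0],[0,0,0],[0,0,0],[0,0,0]]' --jaw 0.0 --newtons 80

```text
time_s: 5.43
position: [0.434, 0.3788, 0.0093]
tool_rot: [[0.951, -0.31, 0.001], [-0.31, -0.951, 0.0], [0.0, -0.001, -1.0]]
ft_force: [-1.2, -1.2, 5.9]
grip_width: 0.0113
```

Call:
jog_arm --travel '[[0,0,0],[0,0,0.005],[0,0,0.015],[0,0,0.02],[0,0,0.025],[0,0,0.025],[0,0,0.025],[0,0,0.025],[0,0,0.025],[0,0,0],[0,0,0]]' --dr '[[0,0,0],[0,0,0],[0,0,0],[0,0,0],[0,0,0],[0,0,0],[0,0,0],[0,0,0],[0,0,0],[0,0,0],[0,0,0]]'

```text
time_s: 6.35
position: [0.4339, 0.3787, 0.1745]
tool_rot: [[0.951, -0.31, 0.001], [-0.31, -0.951, 0.001], [0.001, -0.001, -1.0]]
ft_force: [0.4, 0.3, -3.7]
grip_width: 0.0109
```

```bash
python3 - <<'E'
from h import *
snap('wrist','w5.png')
s=observe();print(s['position'],s['ft_force'],s['wrist_torque'],s['grip_width'],s['q'])
E
```

```text
[0.43341422 0.37839117 0.17316102] [-0.09343479 -0.48974327 -2.37798802] [ 0.00742411  0.01000667 -0.05984527] 0.01152926189133651 [2.93380774e+01 2.58773810e+01 7.35700551e+01 7.68071110e-04
 8.06193032e+01 1.37424321e+02]
```

View pics/w5.png

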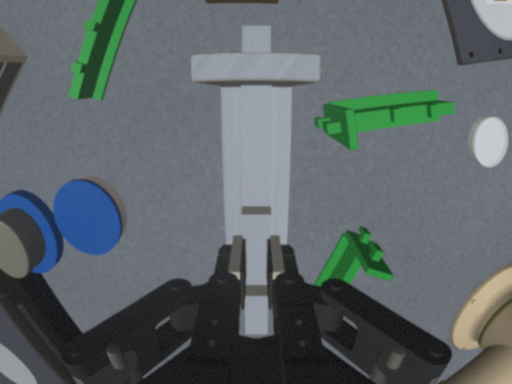

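```bash
python3 - <<'E'
from h import *
d=load('w5.png'); R=np.array([[.951,-.31],[-.31,-.951]]); p0=np.array([433.6,378.5])
g=d['color'].mean(2).astype(int); print(g[45:92,240].tolist()); print(g[66,185:198].tolist(),g[66,314:326].tolist())
for z in (.2535,.2575,.2615):
  a=[onz(d,u,v,z,True)[:2]*1000 for u,v in ((255.5,53),(255.5,81),(191.5,66),(319.5,66))]
  print(z,[(R.T@(x-p0)).round(1) for x in a])
E
```

```text
[116, 118, 117, 118, 118, 113, 114, 120, 143, 155, 155, 155, 153, 156, 154, 154, 152, 153, 154, 155, 153, 153, 153, 156, 155, 153, 154, 154, 155, 156, 156, 155, 154, 145, 126, 103, 79, 76, 71, 77, 92, 119, 141, 153, 159, 160, 159]
[113, 114, 113, 112, 111, 117, 137, 154, 159, 154, 155, 152, 150] [154, 157, 156, 157, 151, 141, 125, 112, 112, 113, 117, 117]
0.2535 [array([96.9,  0.1]), array([88.7,  0.1]), array([ 93.6, -18.2]), array([93.6, 18.4])]
0.2575 [array([96.4,  0.1]), array([88.6,  0.1]), array([ 93.3, -17.3]), array([93.2, 17.6])]
0.2615 [array([95.9,  0.1]), array([88.5,  0.1]), array([ 92.9, -16.5]), array([92.9, 16.7])]
```

Call:
jog_arm --travel '[[0.005,-0.02,0],[0.009,-0.0347,0],[0.009,-0.0347,0],[0.009,-0.0347,0],[0.009,-0.0347,0],[0.009,-0.0347,0],[0.009,-0.0347,0],[0.009,-0.0347,0],[0.009,-0.0347,0],[0.0044,-0.0349,0],[0,0,0],[0,0,0],[0,0,0]]' --dr '[[0,0,0.0288],[0,0,0.0288],[0,0,0.0288],[0,0,0.0288],[0,0,0.0288],[0,0,0.0288],[0,0,0.0288],[0,0,0.0288],[0,0,0.0288],[0,0,0.0288],[0,0,0],[0,0,0],[0,0,0]]'

```text
time_s: 7.48
position: [0.5145, 0.0465, 0.1727]
tool_rot: [[1.0, -0.028, -0.003], [-0.028, -1.0, 0.001], [-0.003, -0.001, -1.0]]
ft_force: [-0.1, 0.5, -2.4]
grip_width: 0.0113
```

```bash
python3 - <<'E'
from h import *
snap('wrist','w6.png')
s=observe();print(s['position'],s['ft_force'],s['tool_rot'])
E
```

```text
[0.51458941 0.04698787 0.17293724] [ 0.4936062   0.04995611 -1.05140132] [[ 9.99632383e-01 -2.70349855e-02 -2.05160568e-03]
 [-2.70338935e-02 -9.99634362e-01  5.58129100e-04]
 [-2.06594454e-03 -5.02461033e-04 -9.99997740e-01]]
```

View pics/w6.png

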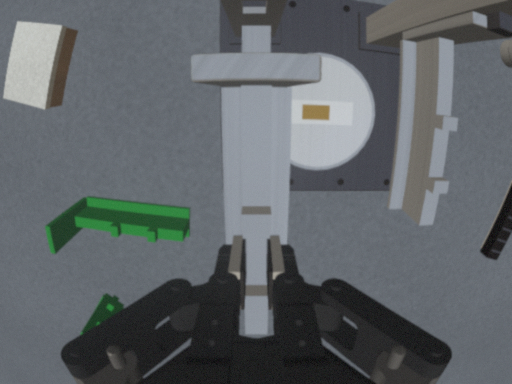

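```bash
python3 - <<'E'
from h import *
im=cv2.imread('pics/w6.png')
cv2.imwrite('pics/c6.png',cv2.resize(im[0:90,180:330],None,fx=5,fy=5,interpolation=cv2.INTER_CUBIC))
g=im.mean(2).astype(int)
for r in (4,14,20,25,35,46): print(r,g[r,215:295].tolist())
E
```

```text
4 [112, 112, 112, 110, 100, 84, 73, 68, 63, 64, 66, 66, 65, 63, 65, 64, 60, 64, 62, 61, 64, 60, 66, 65, 63, 63, 66, 72, 71, 72, 72, 71, 72, 73, 74, 73, 74, 71, 72, 76, 69, 75, 69, 72, 71, 69, 75, 71, 72, 74, 80, 82, 72, 63, 59, 61, 59, 62, 59, 66, 59, 63, 67, 58, 63, 61, 62, 61, 61, 60, 63, 69, 69, 61, 51, 42, 41, 39, 37, 43]
14 [108, 110, 112, 109, 100, 81, 78, 76, 75, 73, 73, 72, 67, 64, 63, 65, 63, 66, 62, 65, 62, 65, 63, 66, 65, 63, 65, 67, 73, 74, 76, 72, 72, 75, 72, 73, 73, 71, 70, 70, 72, 71, 68, 71, 70, 69, 70, 74, 70, 70, 69, 61, 60, 64, 63, 61, 64, 62, 65, 59, 61, 65, 64, 63, 68, 63, 65, 70, 70, 71, 76, 73, 74, 74, 74, 72, 75, 73, 77, 72]
20 [106, 109, 108, 105, 92, 82, 77, 77, 76, 77, 78, 74, 75, 72, 68, 68, 65, 62, 64, 66, 64, 67, 67, 67, 66, 66, 66, 66, 62, 67, 63, 65, 64, 62, 65, 63, 65, 61, 66, 63, 63, 59, 61, 65, 63, 64, 65, 63, 64, 63, 65, 63, 64, 65, 63, 63, 63, 67, 63, 67, 63, 63, 61, 66, 65, 67, 72, 73, 75, 71, 75, 74, 75, 75, 79, 75, 74, 73, 74, 72]
25 [111, 109, 110, 107, 99, 86, 80, 75, 76, 77, 78, 76, 76, 76, 74, 71, 71, 67, 65, 65, 65, 69, 67, 67, 65, 67, 79,
[... 254 characters left out ...]
109, 108, 92, 83, 76, 78, 79, 78, 78, 77, 77, 74, 76, 76, 78, 77, 76, 73, 69, 70, 69, 68, 66, 71, 93, 135, 145, 143, 147, 147, 149, 152, 151, 149, 149, 148, 149, 149, 152, 151, 149, 150, 148, 149, 150, 149, 149, 148, 151, 147, 150, 147, 144, 125, 86, 66, 67, 69, 71, 74, 74, 76, 72, 71, 73, 74, 75, 74, 77, 76, 78, 74, 78, 75, 73, 76, 73, 73]
46 [111, 111, 111, 109, 99, 81, 79, 78, 77, 79, 80, 78, 78, 81, 78, 79, 78, 76, 78, 77, 78, 82, 78, 77, 77, 83, 104, 134, 143, 148, 148, 147, 150, 152, 151, 151, 150, 148, 150, 151, 150, 152, 151, 148, 151, 151, 151, 149, 149, 150, 150, 151, 149, 149, 146, 120, 93, 78, 79, 78, 78, 76, 77, 78, 77, 78, 73, 76, 75, 74, 77, 78, 75, 77, 76, 78, 75, 76, 75, 77]
```

View pics/c6.png

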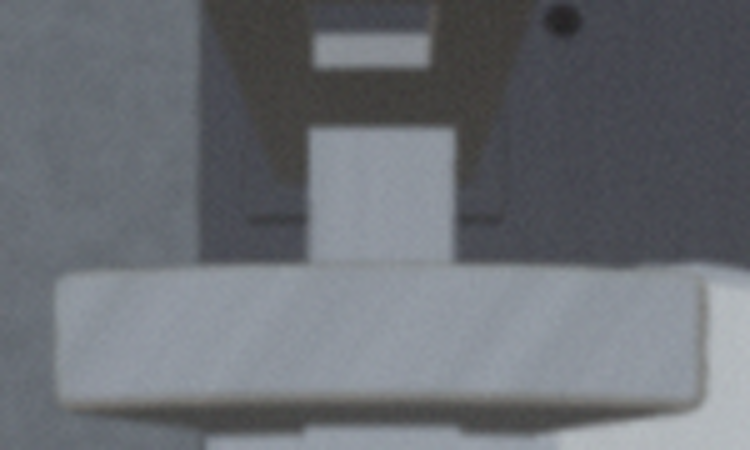

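```bash
python3 - <<'E'
from h import *
d=load('w6.png')
def onx(u,v,x):
    o,r=ray(d,u,v,True); return (o+r*(x-o[0])/r[0]).round(4)
for x in (.650,.6555):
  for u,v in ((242.2,10),(254.1,10),(266.2,10),(254,13.6),(254,6.5),(254.1,0)): print(x,u,v,onx(u,v,x))
  # face lower outline: sides at rows 4..; left edge row20 ~ col 229?
for u,v in ((231,25),(282,20),(255.7,25.5),(241,25.5),(270.7,25.5)): print(u,v,onx(u,v,.6555), onz(d,u,v,.2415,True).round(4))
# foot line of the upright on stage z .015: face bottom
print(onz(d,180+250/5,43,.015,True),onz(d,180+500/5,43,.015,True))
E
```

```text
0.65 242.2 10 [0.65   0.05   0.1578]
0.65 254.1 10 [0.65   0.043  0.1568]
0.65 266.2 10 [0.65   0.0358 0.1562]
0.65 254 13.6 [0.65   0.0431 0.1478]
0.65 254 6.5 [0.65   0.043  0.1648]
0.65 254.1 0 [0.65   0.0429 0.178 ]
0.6555 242.2 10 [0.6555 0.0508 0.1378]
0.6555 254.1 10 [0.6555 0.043  0.1366]
0.6555 266.2 10 [0.6555 0.035  0.136 ]
0.6555 254 13.6 [0.6555 0.0431 0.1267]
0.6555 254 6.5 [0.6555 0.043  0.1456]
0.6555 254.1 0 [0.6555 0.0428 0.1603]
231 25 [0.6555 0.0619 0.0917] [0.622  0.0505 0.2415]
282 20 [0.6555 0.022  0.1053] [0.6233 0.0344 0.2415]
255.7 25.5 [0.6555 0.042  0.0856] [0.6215 0.0427 0.2415]
241 25.5 [0.6555 0.054  0.0878] [0.6217 0.0473 0.2415]
270.7 25.5 [0.6555 0.0296 0.0845] [0.6214 0.038  0.2415]
[0.65244192 0.0693921  0.015     ] [0.65087464 0.01662718 0.015     ]
```

Call:
jog_arm --travel '[[0.005,0.0005,-0.014],[0.01,0.0003,-0.014],[0.008,0,-0.0115],[0.004,-0.0002,0],[0,0,0],[0,0,0]]' --dr '[[0,0,0],[0,0,0],[0,0,0],[0,0,0],[0,0,0],[0,0,0]]'

```text
time_s: 8.03
position: [0.5423, 0.0472, 0.1347]
tool_rot: [[1.0, -0.027, 0.0], [-0.027, -1.0, -0.0], [0.0, 0.0, -1.0]]
ft_force: [0.5, -0.2, -2.6]
grip_width: 0.0109
```

```bash
python3 - <<'E'
from h import *
d=snap('wrist','w7.png'); e=snap('scene','s7.png')
s=observe();print(s['position'],s['ft_force'],s['tool_rot'][:,0])
im=cv2.imread('pics/w7.png'); a=cv2.resize(im[0:100,190:325],None,fx=4,fy=4,interpolation=cv2.INTER_CUBIC)
u,v=proj(e,[.62,.03,.15]);u=int(u);v=int(v);im=cv2.imread('pics/s7.png');b=cv2.resize(im[v-50:v+50,u-30:u+30],None,fx=4,fy=4,interpolation=cv2.INTER_CUBIC)
cv2.imwrite('pics/c7.png',np.hstack([a,b]))
E
```

```text
[0.54221876 0.04694357 0.13503504] [ 0.28502794  0.01246526 -1.33230711] [ 0.99962854 -0.02723581  0.00100044]
```

View pics/c7.png

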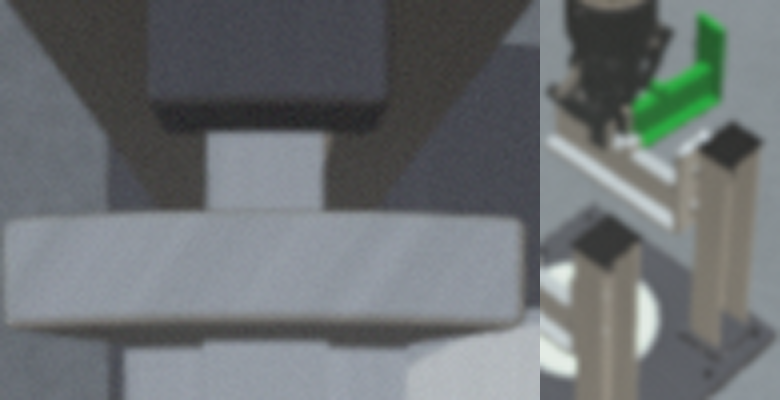

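Call:
jog_arm --travel '[[0.002,0,-0.001],[0.003,-0.0001,0],[0.003,-0.0001,0],[0.003,-0.0001,0],[0,0,0]]' --dr '[[0,0,0],[0,0,0],[0,0,0],[0,0,0],[0,0,0]]'

```text
time_s: 8.55
position: [0.5532, 0.0464, 0.1331]
tool_rot: [[1.0, -0.028, -0.001], [-0.028, -1.0, 0.0], [-0.001, -0.0, -1.0]]
ft_force: [-3.5, -0.3, -2.0]
grip_width: 0.0109
```

Call:
jog_arm --travel '[[0.002,0,0],[0.002,-0.0001,0],[0,0,0]]' --dr '[[0,0,0],[0,0,0],[0,0,0]]'

```text
time_s: 8.8
position: [0.5572, 0.0463, 0.1331]
tool_rot: [[1.0, -0.028, -0.001], [-0.028, -1.0, 0.0], [-0.001, -0.0, -1.0]]
ft_force: [-4.1, 0.0, -2.5]
grip_width: 0.0114
```

Call:
jog_arm --travel '[[0.002,0,0],[0.001,-0.0001,0],[0,0,0]]' --dr '[[0,0,0],[0,0,0],[0,0,0]]'

```text
time_s: 9.05
position: [0.5602, 0.0463, 0.1332]
tool_rot: [[1.0, -0.028, -0.001], [-0.028, -1.0, 0.0], [-0.001, -0.0, -1.0]]
ft_force: [-4.1, 0.5, -3.1]
grip_width: 0.0113
```

Call:
jog_arm --travel '[[0.001,0,0],[0.001,0,0],[0,0,0]]' --dr '[[0,0,0],[0,0,0],[0,0,0]]'

```text
time_s: 9.3
position: [0.5613, 0.0462, 0.1331]
tool_rot: [[1.0, -0.028, -0.003], [-0.028, -1.0, -0.0], [-0.003, 0.0, -1.0]]
ft_force: [-7.6, -0.7, -1.1]
grip_width: 0.0111
```

```bash
python3 - <<'E'
from h import *
d=snap('wrist','w8.png')
s=observe();print(s['position'],s['ft_force'],s['wrist_torque'])
im=cv2.imread('pics/w8.png'); cv2.imwrite('pics/c8.png',cv2.resize(im[0:100,180:335],None,fx=5,fy=5,interpolation=cv2.INTER_CUBIC))
E
```

```text
[0.56134239 0.04625679 0.13310695] [-6.7495325  -0.72590949 -1.85526787] [-9.69163654e-02  1.15451910e+00  4.88813161e-04]
```

View pics/c8.png

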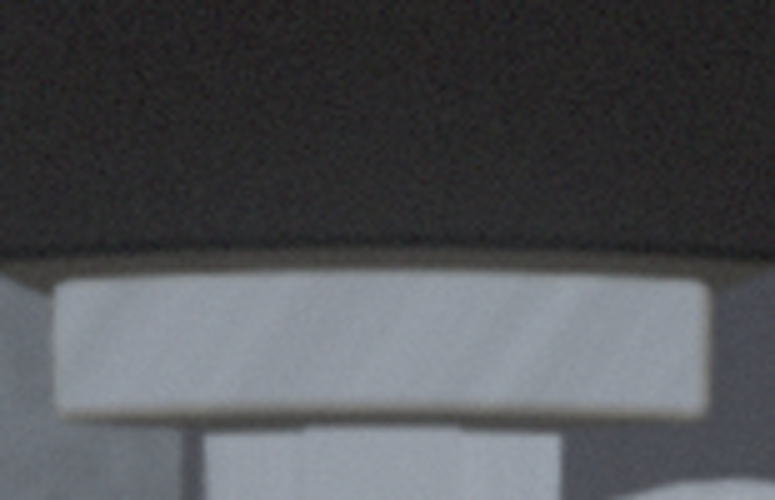

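Call:
jog_arm --travel '[[0,0,-0.002],[0,0,-0.002],[0,0,-0.002],[0,0,-0.002],[0,0,0]]' --dr '[[0,0,0],[0,0,0],[0,0,0],[0,0,0],[0,0,0]]'

```text
time_s: 9.77
position: [0.5608, 0.0464, 0.1253]
tool_rot: [[1.0, -0.027, -0.003], [-0.027, -1.0, 0.0], [-0.003, -0.0, -1.0]]
ft_force: [-10.5, 0.5, 1.4]
grip_width: 0.0111
```

Call:
jog_arm --travel '[[0,0,-0.002],[0,0,-0.002],[0,0,-0.001],[0,0,0]]' --dr '[[0,0,0],[0,0,0],[0,0,0],[0,0,0]]'

```text
time_s: 10.1
position: [0.5605, 0.0465, 0.1204]
tool_rot: [[1.0, -0.027, -0.004], [-0.027, -1.0, 0.0], [-0.004, -0.0, -1.0]]
ft_force: [-12.3, -0.0, 3.6]
grip_width: 0.0108
```

Call:
jog_arm --travel '[[-0.0006,0,-0.001],[0,0,-0.001],[0,0,0]]' --dr '[[0,0,0],[0,0,0],[0,0,0]]'

```text
time_s: 10.35
position: [0.56, 0.0465, 0.1189]
tool_rot: [[1.0, -0.027, -0.003], [-0.027, -1.0, 0.0], [-0.003, -0.0, -1.0]]
ft_force: [-14.6, 0.8, 7.7]
grip_width: 0.0111
```

Call:
jog_arm --travel '[[0,0,-0.001],[0,0,-0.001],[0,0,0]]' --dr '[[0,0,0],[0,0,0],[0,0,0]]'

```text
time_s: 10.6
position: [0.5599, 0.0465, 0.118]
tool_rot: [[1.0, -0.027, -0.003], [-0.027, -1.0, -0.0], [-0.003, 0.0, -1.0]]
ft_force: [-18.2, 0.4, 15.2]
grip_width: 0.0111
```

Call:
jog_arm --travel '[[0,0,-0.001],[0,0,0]]' --dr '[[0,0,0],[0,0,0]]'

```text
time_s: 10.77
position: [0.5598, 0.0465, 0.1175]
tool_rot: [[1.0, -0.027, -0.002], [-0.027, -1.0, -0.0], [-0.002, 0.0, -1.0]]
ft_force: [-20.4, 0.2, 19.8]
grip_width: 0.0108
```

```bash
python3 - <<'E'
from h import *
d=snap('wrist','w9.png'); snap('scene','s9.png')
s=observe();print(s['position'],s['ft_force'],s['wrist_torque'])
im=cv2.imread('pics/w9.png'); a=cv2.resize(im[0:100,180:335],None,fx=3,fy=4,interpolation=cv2.INTER_CUBIC)
im=cv2.imread('pics/s9.png');b=cv2.resize(im[160:260,230:312],None,fx=4,fy=4,interpolation=cv2.INTER_CUBIC)
cv2.imwrite('pics/c9.png',np.hstack([a,b]))
E
```

```text
[0.55982169 0.04648997 0.11759768] [-20.56378812  -0.52268283  20.30423715] [ 0.0758795   2.89144141 -0.02271128]
```

View pics/c9.png

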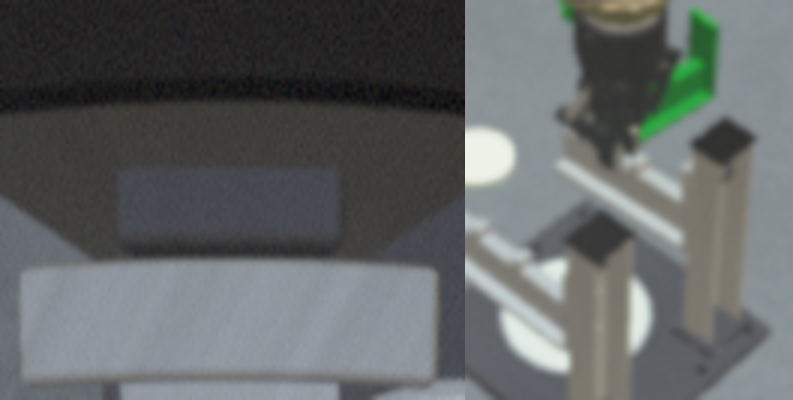

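```bash
python3 - <<'E'
from h import *
def rep(fn,L):
  d=load(fn)
  for n,u,v,z in L: print(fn,n,onz(d,u,v,z,True).round(4))
rep('w9.png',[('tongue rear top',256,41.5,.213),('tongue front top',256,59.5,.213),('heel back',256,64.8,.2),('heel front',256,94.5,.2),('cap front',256,23,.24)])
rep('w8.png',[('heel back',256,54.5,.216),('heel front',256,82.5,.216),('cap front',256,50,.24)])
im=load('w9.png')['color'].mean(2).astype(int); print(im[15:105,250:262].mean(1).astype(int).tolist())
E
```

```text
w9.png tongue rear top [0.6571 0.0431 0.213 ]
w9.png tongue front top [0.6529 0.0432 0.213 ]
w9.png heel back [0.6527 0.0432 0.2   ]
w9.png heel front [0.6445 0.0435 0.2   ]
w9.png cap front [0.6555 0.0432 0.24  ]
w8.png heel back [0.6571 0.0429 0.216 ]
w8.png heel front [0.6493 0.0431 0.216 ]
w8.png cap front [0.6551 0.0429 0.24  ]
[37, 35, 37, 34, 28, 24, 23, 23, 23, 30, 45, 56, 59, 60, 59, 60, 60, 59, 60, 60, 61, 61, 61, 62, 61, 62, 65, 71, 73, 73, 73, 74, 73, 74, 74, 74, 75, 74, 75, 75, 75, 75, 73, 69, 65, 58, 51, 47, 53, 86, 127, 144, 147, 147, 148, 148, 149, 148, 149, 149, 150, 151, 150, 151, 150, 151, 151, 152, 152, 152, 152, 153, 152, 152, 152, 153, 150, 141, 126, 117, 133, 149, 154, 153, 154, 154, 154, 154, 154, 154]
```

Call:
jog_arm --travel '[[-0.001,0,0],[-0.0007,0,0],[0,0,0],[0,0,0]]' --dr '[[0,0.01,0],[0,0.012,0],[0,0.008,0],[0,0,0]]' --newtons 120

```text
time_s: 11.2
position: [0.5591, 0.0464, 0.118]
tool_rot: [[0.999, -0.027, -0.03], [-0.027, -1.0, -0.0], [-0.03, 0.001, -1.0]]
ft_force: [-18.4, 1.3, 20.2]
grip_width: 0.0099
```

```bash
cat > look.py <<'E'
import sys
from h import *
n=sys.argv[1]
d=snap('wrist','w%s.png'%n)
s=observe();print(s['position'].round(4),s['ft_force'].round(1),s['wrist_torque'].round(2),s['tool_rot'].round(3).tolist())
im=cv2.imread('pics/w%s.png'%n); a=cv2.resize(im[0:110,180:335],None,fx=5,fy=5,interpolation=cv2.INTER_CUBIC)
cv2.imwrite('pics/c%s.png'%n,a)
E
python3 look.py 10
```

```text
[0.5591 0.0464 0.118 ] [-18.    0.2  19.9] [0.1  2.2  0.02] [[0.999, -0.027, -0.03], [-0.027, -1.0, -0.0], [-0.03, 0.001, -1.0]]
```

View pics/c10.png

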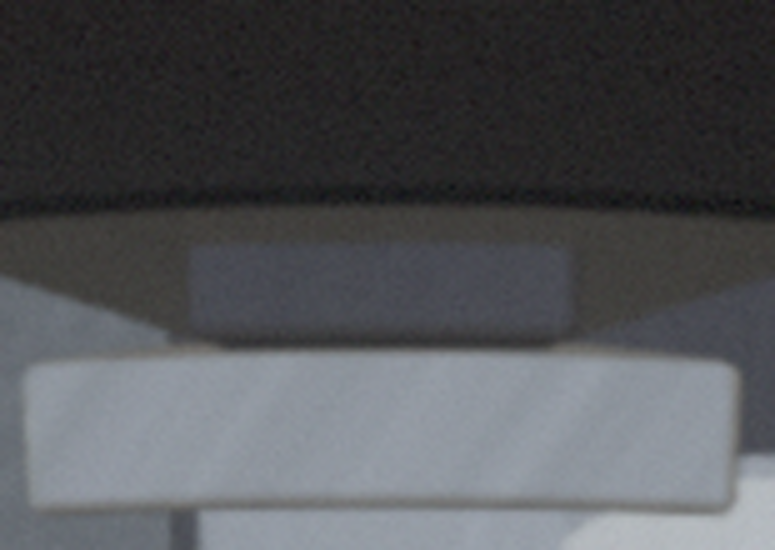

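Call:
jog_arm --travel '[[-0.001,0,0],[-0.001,0,0],[0,0,0]]' --dr '[[0,0,0],[0,0,0],[0,0,0]]'

```text
time_s: 11.5
position: [0.5592, 0.0463, 0.1182]
tool_rot: [[0.999, -0.027, -0.024], [-0.027, -1.0, -0.0], [-0.024, 0.001, -1.0]]
ft_force: [-8.4, -0.6, 14.6]
grip_width: 0.0094
```

Call:
jog_arm --travel '[[0,0,-0.001],[0,0,0]]' --dr '[[0,0.01,0],[0,0.01,0]]'

```text
time_s: 11.67
position: [0.5582, 0.0464, 0.1176]
tool_rot: [[0.999, -0.027, -0.047], [-0.027, -1.0, -0.0], [-0.047, 0.002, -0.999]]
ft_force: [-16.2, 3.2, 18.5]
grip_width: 0.0095
```

```bash
python3 look.py 11
```

```text
[0.558  0.0465 0.1174] [-15.4   2.   21.2] [0.22 2.08 0.18] [[0.998, -0.027, -0.048], [-0.027, -1.0, -0.0], [-0.048, 0.002, -0.999]]
```

View pics/c11.png

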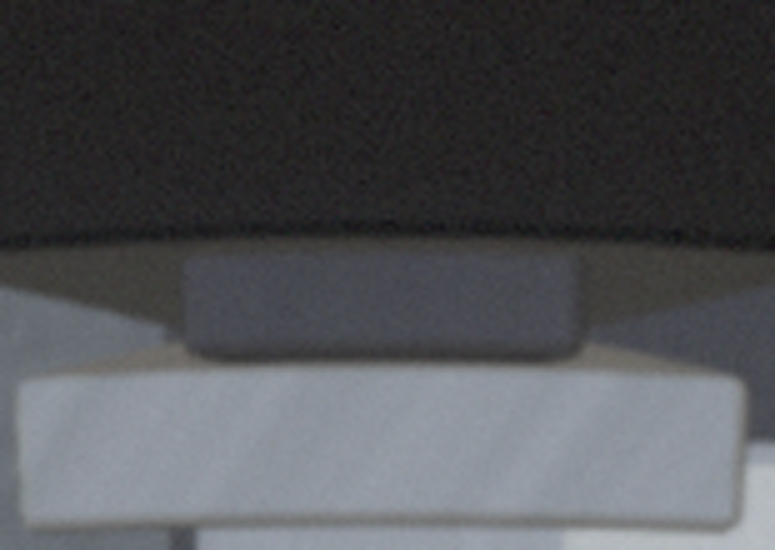

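View pics/w11.png

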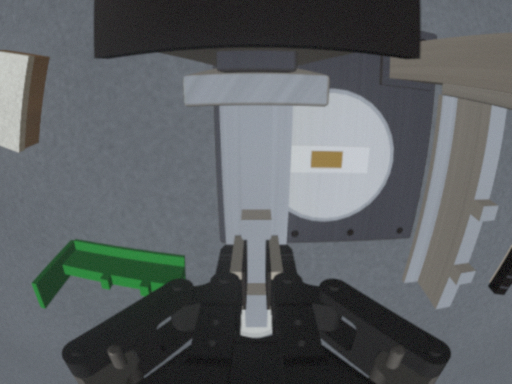

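```bash
python3 - <<'E'
from h import *
for n in ('w9.png','w11.png','w5.png'):
  d=load(n); im=d['color'].mean(2); print(n,[(r,int(v)) for r,v in enumerate(im[:,251:260].mean(1)) if 15<r<330])
E
```

```text
w9.png [(16, 36), (17, 37), (18, 34), (19, 29), (20, 24), (21, 24), (22, 22), (23, 24), (24, 30), (25, 46), (26, 57), (27, 59), (28, 60), (29, 59), (30, 60), (31, 60), (32, 60), (33, 60), (34, 60), (35, 61), (36, 61), (37, 61), (38, 62), (39, 61), (40, 61), (41, 66), (42, 72), (43, 74), (44, 73), (45, 73), (46, 75), (47, 74), (48, 74), (49, 74), (50, 74), (51, 76), (52, 75), (53, 75), (54, 75), (55, 76), (56, 76), (57, 73), (58, 69), (59, 66), (60, 59), (61, 51), (62, 47), (63, 53), (64, 86), (65, 127), (66, 144), (67, 147), (68, 148), (69, 148), (70, 148), (71, 149), (72, 148), (73, 149), (74, 149), (75, 150), (76, 150), (77, 150), (78, 151), (79, 150), (80, 151), (81, 152), (82, 152), (83, 152), (84, 152), (85, 152), (86, 154), (87, 153), (88, 153), (89, 153), (90, 153), (91, 150), (92, 142), (93, 126), (94, 118), (95, 133), (96, 149), (97, 154), (98, 154), (99, 154), (100, 155), (101, 154), (102, 154), (103, 154), (104, 155), (105, 154), (106, 154), (107, 154), (108, 154), (109, 156), (110, 154), (111, 155), (112, 155), (113, 155), (114, 154), (115, 155), (116, 154), (117, 155), (
[... 9152 characters left out ...]
, (271, 156), (272, 156), (273, 156), (274, 157), (275, 156), (276, 156), (277, 157), (278, 157), (279, 156), (280, 156), (281, 156), (282, 155), (283, 154), (284, 141), (285, 110), (286, 92), (287, 88), (288, 89), (289, 88), (290, 88), (291, 87), (292, 88), (293, 88), (294, 90), (295, 108), (296, 138), (297, 154), (298, 156), (299, 156), (300, 156), (301, 156), (302, 156), (303, 156), (304, 155), (305, 156), (306, 156), (307, 156), (308, 156), (309, 156), (310, 156), (311, 156), (312, 157), (313, 157), (314, 157), (315, 157), (316, 156), (317, 156), (318, 157), (319, 156), (320, 157), (321, 157), (322, 157), (323, 157), (324, 158), (325, 158), (326, 158), (327, 157), (328, 158), (329, 158)]
```

```bash
cat > pose.py <<'E'
from h import *
from scipy.optimize import least_squares
def solve(fn,rows):
  d=load(fn); B=[(95,94),(87,94),(29,40),(29,50),(-19,40),(-19,50)]
  ys=-1.55
  def pt(p,b):
    x,z,th=p; X=x+b[0]*np.cos(th)+b[1]*np.sin(th); Z=z-b[0]*np.sin(th)+b[1]*np.cos(th)  # +th: claws down
    a=np.radians(ys); return np.array([X*np.cos(a),0,Z])/1000
  # X measured along stage axis from (0,y0)
  y0=0.043+.656*np.tan(np.radians(1.55))
  def f(p): 
    r=[]
    for b,v in zip(B,rows):
      P=pt(p,b); P[1]=y0-P[0]*np.tan(np.radians(1.55)); r.append(proj(d,P,True)[1]-v)
    return r
  s=least_squares(f,[560,115,0.0],loss='soft_l1'); x,z,th=s.x
  Q=lambda b:(pt(s.x,b)*1000).round(1)[[0,2]]
  print(fn,'origin',s.x[:2].round(1),'pitch(claws down +)',np.degrees(th).round(2),'heel bottom',Q((95,0)),'heel top back',Q((95,94)),'res',np.round(s.fun,1))
if __name__=='__main__':
  solve('w9.png',[64.5,93.4,208.7,217.8,284.2,295.5])
  solve('w11.png',[72.7,103.3,209.3,219.6,282.8,294.8])
E
python3 pose.py
python3 - <<'E'
from h import *
d=load('w9.png')
print(observe()['ft_force'])
E
```

```text
w9.png origin [559.9 104.8] pitch(claws down +) -1.19 heel bottom [654.7 106.8] heel top back [652.7 200.8] res [-0.1  0.2 -0.  -0.4  0.2  0.1]
w11.png origin [560.2 105.2] pitch(claws down +) -1.52 heel bottom [655.  107.7] heel top back [652.5 201.6] res [-0.1  0.2  0.1 -0.4  0.2  0. ]
[-15.4135861    1.9942515   21.15910893]
```

Call:
jog_arm --travel '[[-0.0005,0,0],[-0.0005,0,0],[0,0,0],[0,0,0]]' --dr '[[0,-0.02,0],[0,-0.015,0],[0,-0.01,0],[0,0,0]]'

```text
time_s: 12.05
position: [0.5593, 0.0464, 0.1173]
tool_rot: [[1.0, -0.027, 0.004], [-0.027, -1.0, -0.0], [0.004, 0.0, -1.0]]
ft_force: [-0.9, 2.4, 12.5]
grip_width: 0.0098
```

Call:
jog_arm --travel '[[0,0,-0.001],[0,0,-0.0005],[0,0,0]]' --dr '[[0,0,0],[0,0,0],[0,0,0]]'

```text
time_s: 12.3
position: [0.5591, 0.0464, 0.1165]
tool_rot: [[1.0, -0.027, 0.003], [-0.027, -1.0, -0.0], [0.003, 0.0, -1.0]]
ft_force: [-5.6, 2.3, 19.8]
grip_width: 0.0093
```

Call:
jog_arm --travel '[[-0.0008,0,0],[0,0,-0.001],[0,0,-0.0005],[0,0,0]]' --dr '[[0,0,0],[0,0,0],[0,0,0],[0,0,0]]'

```text
time_s: 12.63
position: [0.5591, 0.0464, 0.1159]
tool_rot: [[1.0, -0.027, 0.006], [-0.027, -1.0, -0.001], [0.006, 0.001, -1.0]]
ft_force: [-5.1, 1.7, 24.7]
grip_width: 0.0096
```

```bash
python3 look.py 12; cat >> pose.py <<'E'
  import sys
E
cat > rows.py <<'E'
import sys
from h import *
from pose import solve
fn=sys.argv[1]; g=load(fn)['color'].mean(2)[:,251:260].mean(1)
def cross(a,b,lvl,up):
    for r in range(a,b):
        if (up and g[r]<lvl<=g[r+1]) or (not up and g[r]>=lvl>g[r+1]): return r+(g[r]-lvl)/(g[r]-g[r+1])
    return None
hb=cross(45,100,110,True); hf=int(hb)+20+int(np.argmin(g[int(hb)+20:int(hb)+40]))-0.6
l1=cross(190,235,130,False);l1b=cross(int(l1)+2,245,130,True);l2=cross(260,300,130,False);l2b=cross(int(l2)+2,310,130,True)
R=[hb,hf,l1,l1b,l2,l2b]; print(np.round(R,1)); solve(fn,R)
E
python3 rows.py w11.png; python3 rows.py w12.png
```

```text
[0.5591 0.0464 0.116 ] [-5.8  3.2 24.3] [0.42 0.7  0.24] [[1.0, -0.027, 0.006], [-0.027, -1.0, -0.001], [0.006, 0.0, -1.0]]
[ 72.6 103.4 209.2 219.4 282.6 294.7]
w11.png origin [560.6 105.3] pitch(claws down +) -1.69 heel bottom [655.3 108.1] heel top back [652.5 202. ] res [-0.1  0.2  0.  -0.3  0.3 -0.1]
[ 63.6  93.4 207.5 216.9 282.9 294.7]
w12.png origin [561.2 104. ] pitch(claws down +) -2.78 heel bottom [655.9 108.6] heel top back [651.3 202.5] res [-0.1  0.2  0.1 -0.3  0.3 -0.1]
```

View pics/c12.png

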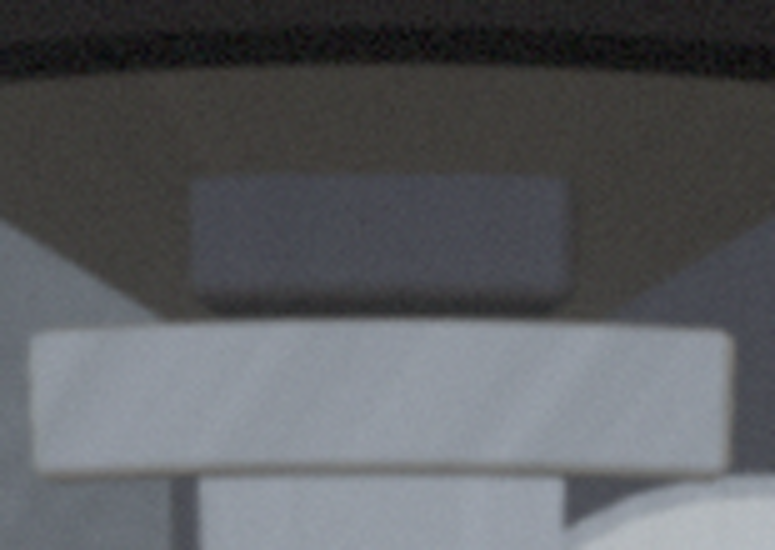

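Call:
jog_arm --travel '[[0,0,0.001],[0,0,0.001],[0,0,0]]' --dr '[[0,0,0],[0,0,0],[0,0,0]]'

```text
time_s: 12.93
position: [0.5592, 0.0464, 0.1169]
tool_rot: [[1.0, -0.027, 0.005], [-0.027, -1.0, -0.0], [0.005, 0.0, -1.0]]
ft_force: [-0.7, 2.9, 16.5]
grip_width: 0.0094
```

Call:
jog_arm --travel '[[0,0,0],[0,0,0],[0,0,0],[0,0,0],[0,0,0],[0,0,0]]' --dr '[[0,0,0],[0,0,0],[0,0,0],[0,0,0],[0,0,0],[0,0,0]]' --jaw 0.05

```text
time_s: 13.43
position: [0.5562, 0.0462, 0.1132]
tool_rot: [[1.0, -0.028, -0.005], [-0.028, -1.0, -0.0], [-0.005, 0.0, -1.0]]
ft_force: [0.4, -0.6, -0.1]
grip_width: 0.0497
```

```bash
python3 look.py 13; python3 rows.py w13.png
```

```text
[0.5562 0.0462 0.1132] [ 0.2  0.6 -0.8] [ 0.08  0.   -0.02] [[1.0, -0.028, -0.005], [-0.028, -1.0, 0.0], [-0.005, 0.0, -1.0]]
[ 46.   76.4 205.4 215.1 284.4 296.7]
w13.png origin [560.3 106.3] pitch(claws down +) -0.81 heel bottom [655.1 107.6] heel top back [653.7 201.6] res [-0.2  0.4 -0.  -0.8  0.6 -0. ]
```

View pics/w13.png

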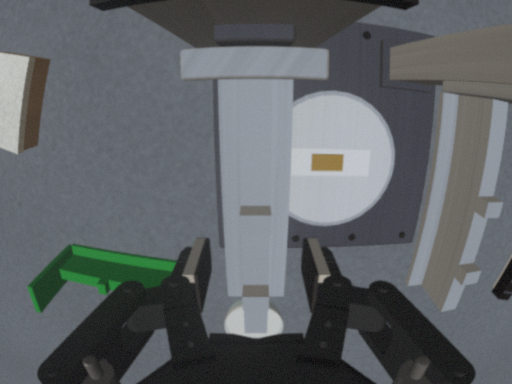

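Call:
jog_arm --travel '[[0,0,0.01],[0,0,0.02],[0,0,0.025],[0,0,0.025],[0,0,0.01],[0,0,0],[0,0,0],[0,0,0]]' --dr '[[0,0,0],[0,0,0],[0,0,0],[0,-0.05,0],[0,-0.08,0],[0,-0.08,0],[0,0,0],[0,0,0]]'

```text
time_s: 14.15
position: [0.5555, 0.0463, 0.2041]
tool_rot: [[0.979, -0.027, 0.203], [-0.028, -1.0, -0.0], [0.203, -0.006, -0.979]]
ft_force: [0.8, -0.4, -0.2]
grip_width: 0.0504
```

Call:
jog_arm --travel '[[0.015,-0.0005,0],[0.02,-0.0005,0],[0.018,-0.0005,0],[0.008,-0.0004,0],[0,0,0],[0,0,0],[0,0,0]]' --dr '[[0,0,0],[0,0,0],[0,0,0],[0,0,0],[0,0,0],[0,0,0],[0,0,0]]' --jaw 0.0

```text
time_s: 14.73
position: [0.6165, 0.0444, 0.2031]
tool_rot: [[0.979, -0.027, 0.202], [-0.028, -1.0, 0.0], [0.202, -0.006, -0.979]]
ft_force: [-1.4, -0.2, -0.2]
grip_width: 0.0005
```

```bash
python3 look.py 14
```

```text
[0.6164 0.0444 0.2034] [-0.1  0.   0.4] [-0.01  0.08  0.02] [[0.979, -0.027, 0.203], [-0.028, -1.0, 0.0], [0.203, -0.006, -0.979]]
```

View pics/w14.png

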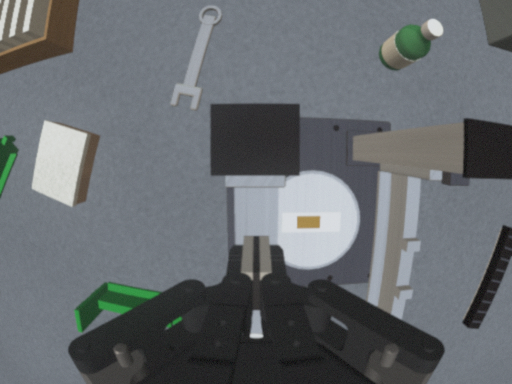

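Call:
jog_arm --travel '[[0,0,-0.015],[0,0,-0.02],[0,0,-0.012],[0,0,-0.004],[0,0,0]]' --dr '[[0,0,0],[0,0,0],[0,0,0],[0,0,0],[0,0,0]]'

```text
time_s: 15.2
position: [0.6164, 0.0444, 0.1518]
tool_rot: [[0.979, -0.027, 0.202], [-0.028, -1.0, 0.0], [0.202, -0.006, -0.979]]
ft_force: [-0.8, 0.2, 1.0]
grip_width: -0.0003
```

Call:
jog_arm --travel '[[0,0,-0.002],[0,0,-0.002],[0,0,-0.001],[0,0,0]]' --dr '[[0,0,0],[0,0,0],[0,0,0],[0,0,0]]'

```text
time_s: 15.53
position: [0.6172, 0.0443, 0.1477]
tool_rot: [[0.979, -0.027, 0.204], [-0.028, -1.0, -0.0], [0.204, -0.006, -0.979]]
ft_force: [0.5, 0.2, 0.0]
grip_width: -0.0003
```

Call:
jog_arm --travel '[[0,0,-0.001],[0,0,0]]' --dr '[[0,0,0],[0,0,0]]'

```text
time_s: 15.7
position: [0.6171, 0.0444, 0.1464]
tool_rot: [[0.979, -0.027, 0.204], [-0.028, -1.0, -0.0], [0.204, -0.006, -0.979]]
ft_force: [0.3, 0.1, 0.2]
grip_width: -0.0001
```

Call:
jog_arm --travel '[[0,0,-0.001],[0,0,-0.001],[0,0,0]]' --dr '[[0,0,0],[0,0,0],[0,0,0]]'

```text
time_s: 15.95
position: [0.617, 0.0443, 0.1441]
tool_rot: [[0.979, -0.027, 0.203], [-0.028, -1.0, 0.0], [0.203, -0.006, -0.979]]
ft_force: [-0.6, -0.8, -0.1]
grip_width: -0.0003
```

Call:
jog_arm --travel '[[0,0,-0.001],[0,0,0]]' --dr '[[0,0,0],[0,0,0]]'

```text
time_s: 16.12
position: [0.6171, 0.0443, 0.1431]
tool_rot: [[0.979, -0.027, 0.203], [-0.028, -1.0, 0.0], [0.203, -0.006, -0.979]]
ft_force: [-0.2, 0.5, 0.4]
grip_width: 0.0
```

```bash
python3 look.py 15;  python3 - <<'E'
from h import *
e=snap('scene','s15.png');im=cv2.imread('pics/s15.png');b=cv2.resize(im[160:260,220:322],None,fx=5,fy=5,interpolation=cv2.INTER_CUBIC)
im=cv2.imread('pics/w15.png');a=cv2.resize(im[100:300,200:310],None,fx=2.5,fy=2.5,interpolation=cv2.INTER_CUBIC)
cv2.imwrite('pics/c15b.png',np.hstack([b,a]))
E
```

```text
[0.6171 0.0443 0.1432] [-0.5  0.4  0. ] [0.02 0.05 0.03] [[0.979, -0.027, 0.203], [-0.028, -1.0, 0.0], [0.203, -0.006, -0.979]]
```

View pics/c15b.png

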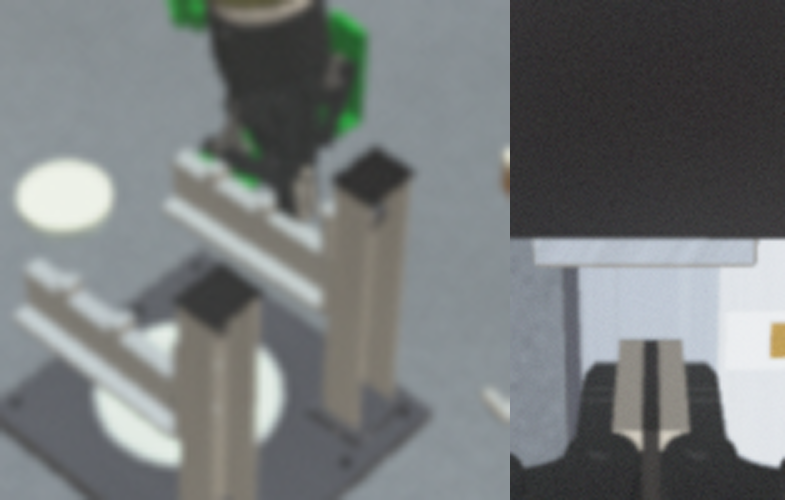

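View pics/w15.png

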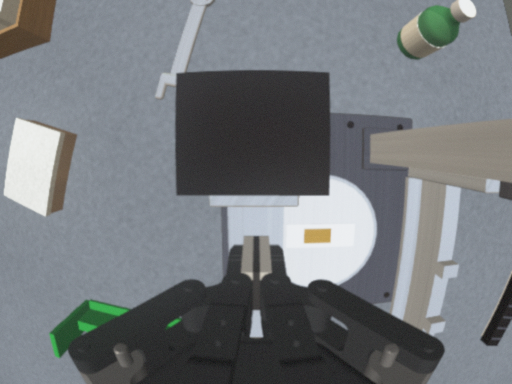

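Call:
jog_arm --travel '[[0,0,-0.001],[0,0,0]]' --dr '[[0,0,0],[0,0,0]]'

```text
time_s: 16.38
position: [0.6171, 0.0444, 0.1422]
tool_rot: [[0.979, -0.027, 0.203], [-0.028, -1.0, 0.0], [0.203, -0.006, -0.979]]
ft_force: [0.0, -0.2, 0.2]
grip_width: 0.0002
```

Call:
jog_arm --travel '[[0,0,-0.001],[0,0,0]]' --dr '[[0,0,0],[0,0,0]]'

```text
time_s: 16.55
position: [0.6171, 0.0444, 0.1411]
tool_rot: [[0.979, -0.027, 0.203], [-0.028, -1.0, 0.0], [0.203, -0.006, -0.979]]
ft_force: [-0.3, -0.6, -0.7]
grip_width: -0.0001
```

Call:
jog_arm --travel '[[0,0,-0.001],[0,0,0]]' --dr '[[0,0,0],[0,0,0]]'

```text
time_s: 16.72
position: [0.6171, 0.0443, 0.1401]
tool_rot: [[0.979, -0.027, 0.203], [-0.028, -1.0, 0.0], [0.203, -0.006, -0.979]]
ft_force: [-1.5, -0.4, 0.2]
grip_width: 0.0
```

```bash
python3 look.py 16;  python3 - <<'E'
from h import *
e=snap('scene','s16.png');im=cv2.imread('pics/s16.png')
k=8;b=cv2.resize(im[185:235,250:310],None,fx=k,fy=k,interpolation=cv2.INTER_CUBIC)
T=observe()['position']
def mk(P,c):
    u,v=proj(e,P);cv2.circle(b,(int((u-250+.5)*k),int((v-185+.5)*k)),3,c,-1)
mk(T,(0,0,255))
for z in (.105,.145,.199): mk([.656,.043,z],(255,0,0)); 
mk([.56,.0455,.145],(0,255,255)); mk([.62,.044,.145],(0,255,255))
w=cv2.imread('pics/w16.png'); a=cv2.resize(w[150:260,210:310],None,fx=3,fy=400/110,interpolation=cv2.INTER_CUBIC)
cv2.imwrite('pics/c16b.png',np.hstack([b,a]))
E
```

```text
[0.6171 0.0443 0.1402] [-0.1 -0.2 -0.2] [-0.04  0.13 -0.07] [[0.979, -0.027, 0.203], [-0.028, -1.0, 0.0], [0.203, -0.006, -0.979]]
```

View pics/c16b.png

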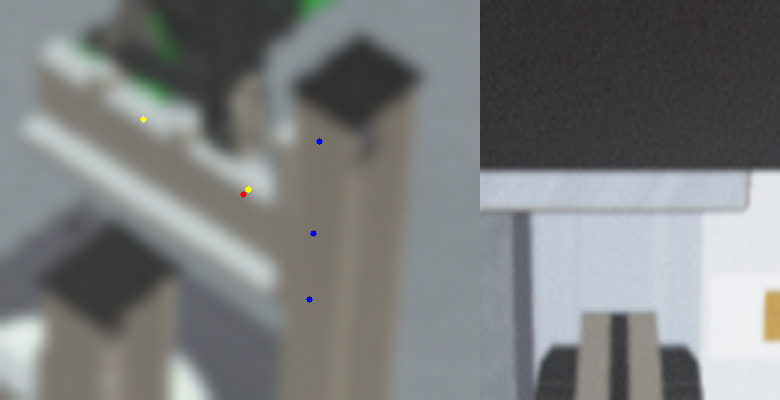

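```bash
python3 - <<'E'
from h import *
e=load('s16.png');im=cv2.imread('pics/s16.png')
k=6;b=cv2.resize(im[160:280,215:325],None,fx=k,fy=k*.8,interpolation=cv2.INTER_CUBIC)
T=observe()['position']; R=observe()['tool_rot']
def mk(P,c):
    u,v=proj(e,P);cv2.circle(b,(int((u-215+.5)*k),int((v-160+.5)*k*.8)),3,c,-1)
a=np.radians(-1.5); X=np.array([np.cos(a),np.sin(a),0]);Y=np.array([-np.sin(a),np.cos(a),0]);Z=np.array([0,0,1])
for c0 in ((.656,.043),(.6523,-.097)):
  F=np.array([*c0,0]); 
  for s in (-.02,.02):
    for x in (0,.032): mk(F+X*x+Y*s+Z*.24,(0,255,255))
  for s in (-.007,.007):
    for x in (-.155,-.119,-.066,-.008): mk(F+X*x+Y*s+Z*(.155 if x in(-.119,-.066) else .145),(255,0,255))
mk(T,(0,0,255)); mk(T-R[:,2]*.019,(0,128,255)); mk(T-R[:,2]*.054,(0,128,255))
cv2.imwrite('pics/c16c.png',b)
E
```

```text
(no output)
```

View pics/c16c.png

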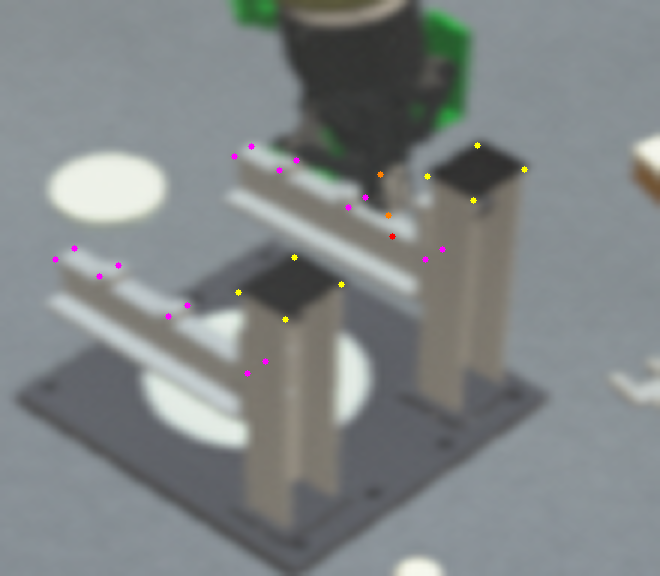

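Call:
jog_arm --travel '[[0,0,-0.0015],[0,0,0]]' --dr '[[0,0,0],[0,0,0]]'

```text
time_s: 16.98
position: [0.617, 0.0444, 0.1385]
tool_rot: [[0.979, -0.027, 0.203], [-0.028, -1.0, 0.0], [0.203, -0.006, -0.979]]
ft_force: [-0.4, -0.3, -0.7]
grip_width: -0.0001
```

Call:
jog_arm --travel '[[0,0,-0.0015],[0,0,0]]' --dr '[[0,0,0],[0,0,0]]'

```text
time_s: 17.15
position: [0.617, 0.0444, 0.137]
tool_rot: [[0.979, -0.027, 0.203], [-0.028, -1.0, 0.0], [0.203, -0.006, -0.979]]
ft_force: [-0.7, 0.2, -0.3]
grip_width: -0.0002
```

Call:
jog_arm --travel '[[0,0,-0.0015],[0,0,0]]' --dr '[[0,0,0],[0,0,0]]'

```text
time_s: 17.32
position: [0.617, 0.0443, 0.1355]
tool_rot: [[0.979, -0.027, 0.203], [-0.028, -1.0, 0.0], [0.203, -0.006, -0.979]]
ft_force: [-1.1, -0.2, 0.0]
grip_width: 0.0
```

```bash
python3 - <<'E'
from h import *
d=snap('wrist','w17.png'); e=snap('scene','s17.png')
s=observe();T=s['position'];R=s['tool_rot']
for k in (0,.005,.01,.019,.03): print(k,np.round(proj(d,T-R[:,2]*k,True),1),'edge +x',np.round(proj(d,T-R[:,2]*k+R[:,0]*.011,True),1))
a=cv2.resize(cv2.imread('pics/w17.png')[130:330,170:340],None,fx=2.5,fy=2.5,interpolation=cv2.INTER_CUBIC)
b=cv2.resize(cv2.imread('pics/s17.png')[175:225,260:300],None,fx=8,fy=10,interpolation=cv2.INTER_CUBIC)
cv2.imwrite('pics/c17.png',np.hstack([a,b]))
E
```

```text
0 [254.8 232.4] edge +x [254.8 216.3]
0.005 [254.8 236.2] edge +x [254.7 219.8]
0.01 [254.8 240.2] edge +x [254.7 223.5]
0.019 [254.7 247.8] edge +x [254.6 230.6]
0.03 [254.6 258.2] edge +x [254.6 240.2]
```

View pics/c17.png

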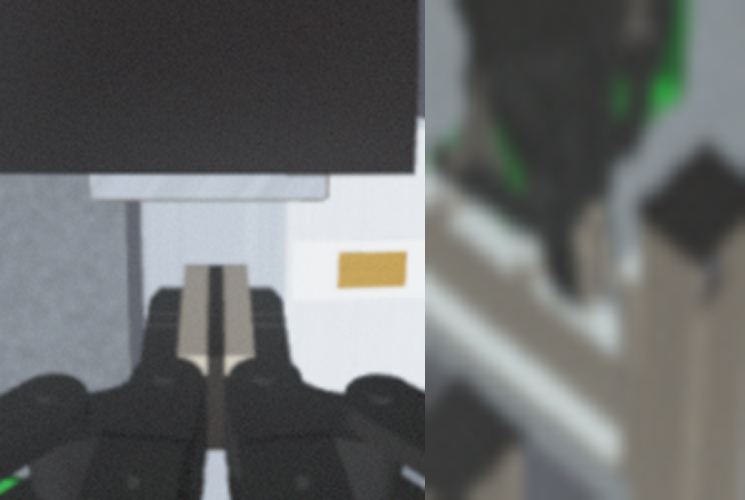

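Call:
jog_arm --travel '[[-0.006,0.0002,0],[-0.005,0.0001,0],[0,0,-0.0015],[0,0,-0.0015],[0,0,0]]' --dr '[[0,0,0],[0,0,0],[0,0,0],[0,0,0],[0,0,0]]'

```text
time_s: 17.83
position: [0.606, 0.0446, 0.1326]
tool_rot: [[0.979, -0.027, 0.203], [-0.028, -1.0, 0.0], [0.203, -0.006, -0.979]]
ft_force: [0.5, 0.8, 0.1]
grip_width: 0.0001
```

Call:
jog_arm --travel '[[0,0,-0.0015],[0,0,-0.0015],[0,0,0]]' --dr '[[0,0,0],[0,0,0],[0,0,0]]'

```text
time_s: 18.08
position: [0.6063, 0.0446, 0.1296]
tool_rot: [[0.979, -0.027, 0.204], [-0.028, -1.0, -0.0], [0.203, -0.006, -0.979]]
ft_force: [-0.2, -1.1, 0.4]
grip_width: -0.0002
```

Call:
jog_arm --travel '[[0,0,-0.0015],[0,0,-0.001],[0,0,0]]' --dr '[[0,0,0],[0,0,0],[0,0,0]]'

```text
time_s: 18.33
position: [0.6063, 0.0446, 0.1288]
tool_rot: [[0.978, -0.027, 0.205], [-0.027, -1.0, -0.0], [0.205, -0.005, -0.979]]
ft_force: [-5.2, 0.5, 11.6]
grip_width: 0.0002
```

Call:
jog_arm --travel '[[0,0,-0.001],[0,0,0]]' --dr '[[0,0,0],[0,0,0]]'

```text
time_s: 18.5
position: [0.6063, 0.0447, 0.1285]
tool_rot: [[0.978, -0.027, 0.206], [-0.027, -1.0, -0.0], [0.206, -0.005, -0.979]]
ft_force: [-7.7, -1.4, 15.4]
grip_width: -0.0003
```

```bash
python3 look.py 18;  python3 - <<'E'
from h import *
e=snap('scene','s18.png')
a=cv2.resize(cv2.imread('pics/w18.png')[100:330,170:340],None,fx=2.3,fy=2.3,interpolation=cv2.INTER_CUBIC)
b=cv2.resize(cv2.imread('pics/s18.png')[175:225,250:300],None,fx=8,fy=529/50,interpolation=cv2.INTER_CUBIC)
cv2.imwrite('pics/c18.png',np.hstack([a,b]))
E
```

```text
[0.6063 0.0446 0.1284] [-8.5 -0.7 16. ] [-0.05  0.96 -0.05] [[0.978, -0.027, 0.206], [-0.027, -1.0, -0.0], [0.206, -0.005, -0.979]]
```

View pics/c18.png

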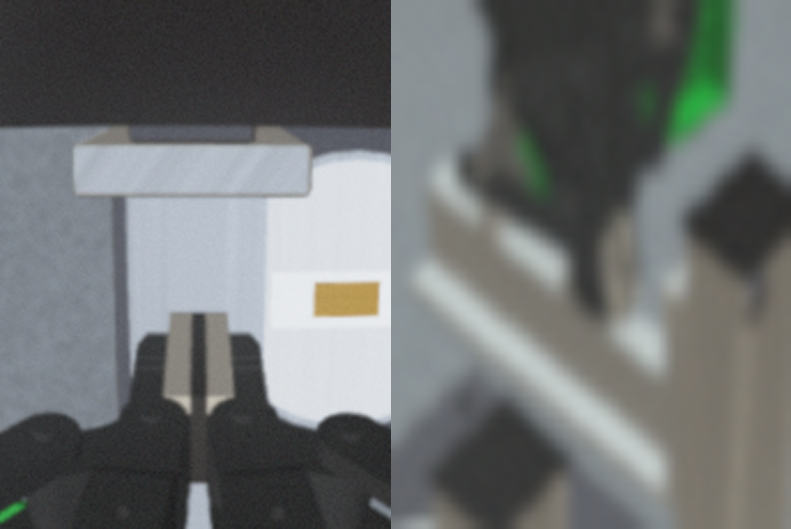

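Call:
jog_arm --travel '[[-0.0008,0,-0.0005],[-0.0005,0,-0.0005],[0,0,0]]' --dr '[[0,0,0],[0,0,0],[0,0,0]]'

```text
time_s: 18.85
position: [0.6062, 0.0446, 0.1283]
tool_rot: [[0.977, -0.027, 0.209], [-0.027, -1.0, -0.001], [0.209, -0.005, -0.978]]
ft_force: [-4.3, 0.3, 18.6]
grip_width: -0.0001
```

Call:
jog_arm --travel '[[-0.0004,0,-0.001],[0,0,0]]' --dr '[[0,0,0],[0,0,0]]'

```text
time_s: 19.02
position: [0.6062, 0.0445, 0.1281]
tool_rot: [[0.977, -0.027, 0.211], [-0.027, -1.0, -0.001], [0.211, -0.005, -0.978]]
ft_force: [-5.4, 0.5, 21.9]
grip_width: 0.0
```

Call:
jog_arm --travel '[[-0.0004,0,-0.001],[0,0,0]]' --dr '[[0,0,0],[0,0,0]]'

```text
time_s: 19.18
position: [0.6062, 0.0445, 0.1279]
tool_rot: [[0.977, -0.027, 0.212], [-0.027, -1.0, -0.001], [0.212, -0.005, -0.977]]
ft_force: [-6.9, -0.5, 26.0]
grip_width: 0.0005
```

Call:
jog_arm --travel '[[0,0,0.01],[0,0,0.03],[0,0,0.035],[0,0,0.03],[0.01,0,0.005],[0.015,-0.0005,0],[0.0085,-0.0003,0],[0,0,0],[0,0,0]]' --dr '[[0,0,0],[0,0,0],[0,0,0],[0,0.07,0],[0,0.07,0],[0,0.07,0],[0,0,0],[0,0,0],[0,0,0]]' --jaw 0.02

```text
time_s: 19.93
position: [0.6374, 0.0439, 0.2326]
tool_rot: [[1.0, -0.028, -0.006], [-0.028, -1.0, 0.0], [-0.006, 0.0, -1.0]]
ft_force: [-0.6, -0.5, -0.6]
grip_width: 0.0199
```

```bash
python3 look.py 19
```

```text
[0.6369 0.0439 0.233 ] [-0.5 -0.4 -0.2] [ 0.   -0.02 -0.02] [[1.0, -0.027, -0.006], [-0.027, -1.0, 0.0], [-0.006, 0.0, -1.0]]
```

View pics/w19.png

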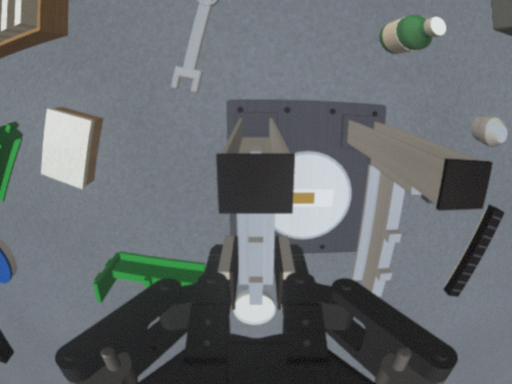

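Call:
jog_arm --travel '[[0.001,0,-0.012],[0.001,0,-0.012],[0,0,-0.003],[0,0,-0.002],[0,0,-0.002],[0,0,-0.002],[0,0,0]]' --dr '[[0,0,0],[0,0,0],[0,0,0],[0,0,0],[0,0,0],[0,0,0],[0,0,0]]'

```text
time_s: 20.57
position: [0.6394, 0.0438, 0.2006]
tool_rot: [[1.0, -0.028, -0.005], [-0.028, -1.0, -0.0], [-0.005, 0.0, -1.0]]
ft_force: [0.6, 0.1, 1.8]
grip_width: 0.0197
```

Call:
jog_arm --travel '[[0,0,-0.002],[0,0,-0.002],[0,0,-0.002],[0,0,-0.002],[0,0,0]]' --dr '[[0,0,0],[0,0,0],[0,0,0],[0,0,0],[0,0,0]]'

```text
time_s: 20.98
position: [0.6394, 0.0439, 0.1918]
tool_rot: [[1.0, -0.028, -0.006], [-0.028, -1.0, 0.0], [-0.006, 0.0, -1.0]]
ft_force: [0.4, 0.6, 0.3]
grip_width: 0.0197
```

Call:
jog_arm --travel '[[0,0,-0.0015],[0,0,-0.0015],[0,0,0]]' --dr '[[0,0,0],[0,0,0],[0,0,0]]'

```text
time_s: 21.23
position: [0.6394, 0.0438, 0.189]
tool_rot: [[1.0, -0.028, -0.006], [-0.028, -1.0, 0.0], [-0.006, 0.0, -1.0]]
ft_force: [0.4, -0.8, 0.1]
grip_width: 0.0198
```

Call:
jog_arm --travel '[[0,0,-0.0015],[0,0,-0.001],[0,0,0]]' --dr '[[0,0,0],[0,0,0],[0,0,0]]'

```text
time_s: 21.48
position: [0.6394, 0.0438, 0.1865]
tool_rot: [[1.0, -0.028, -0.005], [-0.028, -1.0, -0.0], [-0.005, 0.0, -1.0]]
ft_force: [0.5, 1.3, 0.5]
grip_width: 0.0202
```

Call:
jog_arm --travel '[[0,0,-0.001],[0,0,-0.001],[0,0,0]]' --dr '[[0,0,0],[0,0,0],[0,0,0]]'

```text
time_s: 21.73
position: [0.6395, 0.0438, 0.1846]
tool_rot: [[1.0, -0.028, -0.005], [-0.028, -1.0, 0.0], [-0.005, 0.0, -1.0]]
ft_force: [0.6, -0.0, 0.1]
grip_width: 0.0198
```

```bash
python3 - <<'E'
from h import *
w=snap('wrist','w20.png');e=snap('scene','s20.png')
a=cv2.resize(cv2.imread('pics/w20.png')[100:330,170:340],None,fx=2.3,fy=2.3,interpolation=cv2.INTER_CUBIC)
b=cv2.resize(cv2.imread('pics/s20.png')[165:225,255:305],None,fx=8,fy=529/60,interpolation=cv2.INTER_CUBIC)
cv2.imwrite('pics/c20.png',np.hstack([a,b])); print(observe()['ft_force'])
E
```

```text
[ 0.2655937   0.19907525 -0.08819041]
```

View pics/c20.png

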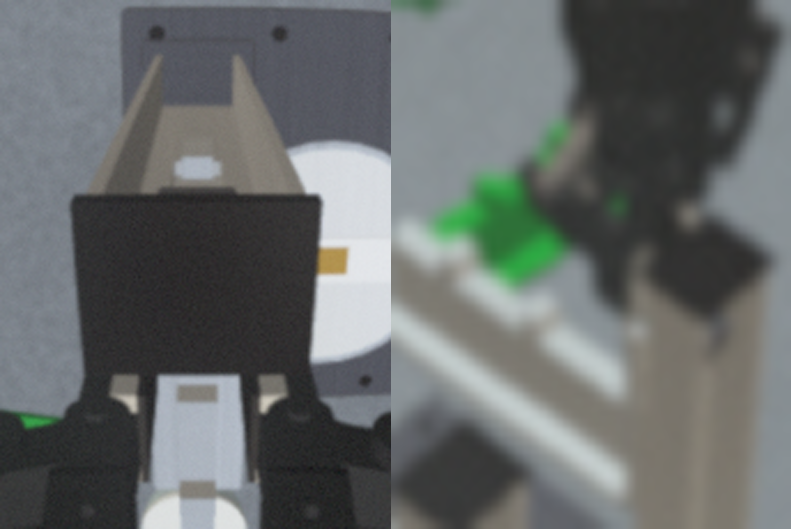

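Call:
jog_arm --travel '[[0,0,-0.001],[0,0,-0.001],[0,0,0]]' --dr '[[0,0,0],[0,0,0],[0,0,0]]'

```text
time_s: 22.08
position: [0.6398, 0.0438, 0.1836]
tool_rot: [[1.0, -0.028, -0.003], [-0.028, -1.0, -0.0], [-0.003, 0.0, -1.0]]
ft_force: [-0.7, 1.1, 4.3]
grip_width: 0.0197
```

Call:
jog_arm --travel '[[0,0,-0.001],[0,0,-0.001],[0,0,0]]' --dr '[[0,0,0],[0,0,0],[0,0,0]]'

```text
time_s: 22.33
position: [0.6399, 0.0438, 0.1819]
tool_rot: [[1.0, -0.028, -0.003], [-0.028, -1.0, -0.0], [-0.003, 0.0, -1.0]]
ft_force: [-0.8, -0.1, 5.9]
grip_width: 0.0202
```

Call:
jog_arm --travel '[[0,0,-0.001],[0,0,0]]' --dr '[[0,0,0],[0,0,0]]'

```text
time_s: 22.5
position: [0.64, 0.0438, 0.181]
tool_rot: [[1.0, -0.028, -0.002], [-0.028, -1.0, -0.0], [-0.002, 0.0, -1.0]]
ft_force: [-0.3, -0.1, 7.6]
grip_width: 0.0201
```

Call:
jog_arm --travel '[[0,0,-0.001],[0,0,0]]' --dr '[[0,0,0],[0,0,0]]'

```text
time_s: 22.67
position: [0.6401, 0.0438, 0.1801]
tool_rot: [[1.0, -0.028, -0.002], [-0.028, -1.0, -0.0], [-0.002, 0.0, -1.0]]
ft_force: [0.3, -0.1, 6.5]
grip_width: 0.0201
```

Call:
jog_arm --travel '[[0,0,-0.001],[0,0,0]]' --dr '[[0,0,0],[0,0,0]]'

```text
time_s: 22.83
position: [0.6401, 0.0438, 0.1792]
tool_rot: [[1.0, -0.028, -0.002], [-0.028, -1.0, -0.0], [-0.002, 0.0, -1.0]]
ft_force: [-0.1, -0.1, 6.4]
grip_width: 0.0199
```

Call:
jog_arm --travel '[[0,0,-0.001],[0,0,0]]' --dr '[[0,0,0],[0,0,0]]'

```text
time_s: 23.0
position: [0.6402, 0.0438, 0.1782]
tool_rot: [[1.0, -0.028, -0.002], [-0.028, -1.0, -0.0], [-0.002, 0.0, -1.0]]
ft_force: [-0.4, -0.4, 6.9]
grip_width: 0.0204
```

Call:
jog_arm --travel '[[0,0,-0.001],[0,0,0]]' --dr '[[0,0,0],[0,0,0]]'

```text
time_s: 23.17
position: [0.6403, 0.0438, 0.1773]
tool_rot: [[1.0, -0.028, -0.002], [-0.028, -1.0, -0.0], [-0.002, 0.0, -1.0]]
ft_force: [1.0, -0.3, 7.4]
grip_width: 0.0198
```

```bash
python3 - <<'E'
from h import *
w=snap('wrist','w21.png');e=snap('scene','s21.png')
a=cv2.resize(cv2.imread('pics/w21.png')[100:330,170:340],None,fx=2.3,fy=2.3,interpolation=cv2.INTER_CUBIC)
b=cv2.resize(cv2.imread('pics/s21.png')[165:225,255:305],None,fx=8,fy=529/60,interpolation=cv2.INTER_CUBIC)
cv2.imwrite('pics/c21.png',np.hstack([a,b])); print(observe()['ft_force'],observe()['wrist_torque'])
E
```

```text
[-0.07306116 -0.16407482  6.95840521] [ 0.00554114 -0.03743167 -0.02317949]
```

View pics/c21.png

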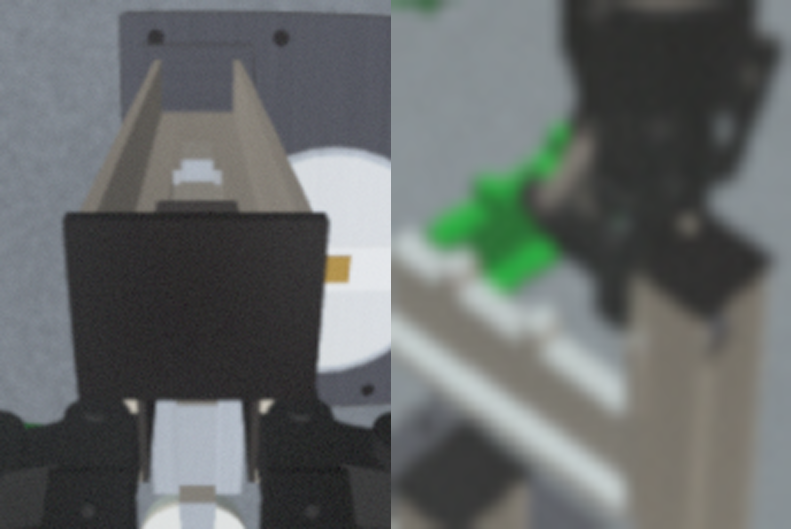

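Call:
jog_arm --travel '[[0,0,-0.001],[0,0,-0.001],[0,0,0]]' --dr '[[0,0,0],[0,0,0],[0,0,0]]'

```text
time_s: 23.52
position: [0.6404, 0.0438, 0.1751]
tool_rot: [[1.0, -0.028, -0.001], [-0.028, -1.0, -0.0], [-0.001, 0.0, -1.0]]
ft_force: [1.0, -0.6, 7.0]
grip_width: 0.02
```

Call:
jog_arm --travel '[[0,0,-0.001],[0,0,0]]' --dr '[[0,0,0],[0,0,0]]'

```text
time_s: 23.68
position: [0.6405, 0.0437, 0.175]
tool_rot: [[1.0, -0.028, -0.0], [-0.028, -1.0, -0.001], [-0.0, 0.001, -1.0]]
ft_force: [-0.2, 0.6, 13.4]
grip_width: 0.0202
```

Call:
jog_arm --travel '[[0,0,-0.001],[0,0,0]]' --dr '[[0,0,0],[0,0,0]]'

```text
time_s: 23.85
position: [0.6406, 0.0438, 0.1749]
tool_rot: [[1.0, -0.027, 0.001], [-0.027, -1.0, -0.001], [0.001, 0.001, -1.0]]
ft_force: [-2.2, 0.5, 16.9]
grip_width: 0.0201
```

Call:
jog_arm --travel '[[0,0,-0.001],[0,0,-0.0005],[0,0,0],[0,0,0]]' --dr '[[0,0,0],[0,0,0],[0,0,0],[0,0,0]]'

```text
time_s: 24.18
position: [0.6407, 0.0437, 0.1748]
tool_rot: [[1.0, -0.027, 0.002], [-0.027, -1.0, -0.001], [0.002, 0.001, -1.0]]
ft_force: [-4.6, -0.1, 23.6]
grip_width: 0.0201
```

Call:
jog_arm --travel '[[0,0,0.005],[0,0,0.015],[0,0,0.03],[-0.02,0,0.03],[-0.035,0.001,0],[-0.035,0.001,0],[0,0,0],[0,0,0]]' --dr '[[0,0,0],[0,0,0],[0,0,0],[0,0,0],[0,0,0],[0,0,0],[0,0,0],[0,0,0]]'

```text
time_s: 24.85
position: [0.5481, 0.0461, 0.2505]
tool_rot: [[1.0, -0.028, -0.006], [-0.028, -1.0, 0.0], [-0.006, 0.0, -1.0]]
ft_force: [1.1, -0.7, 0.8]
grip_width: 0.0198
```

```bash
python3 look.py 22; python3 - <<'E'
from h import *
e=snap('scene','s22.png')
a=cv2.resize(cv2.imread('pics/w22.png')[0:230,170:430],None,fx=2.2,fy=2.3,interpolation=cv2.INTER_CUBIC)
b=cv2.resize(cv2.imread('pics/s22.png')[165:225,275:300],None,fx=8,fy=529/60,interpolation=cv2.INTER_CUBIC)
cv2.imwrite('pics/c22.png',np.hstack([a,b]))
E
```

```text
[0.5495 0.0458 0.2504] [ 0.9 -0.4  1. ] [-0.    0.01 -0.01] [[1.0, -0.028, -0.005], [-0.028, -1.0, -0.0], [-0.005, 0.0, -1.0]]
```

View pics/c22.png

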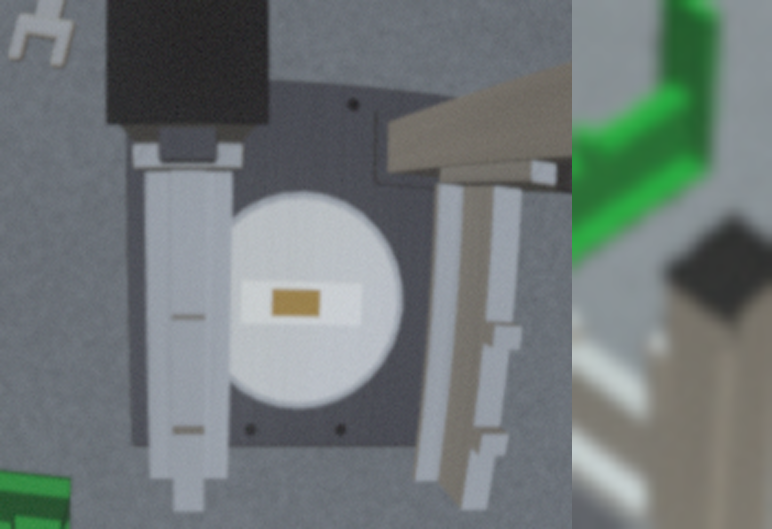

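```bash
python3 - <<'E'
from h import *
d=load('w22.png'); g=d['color'].mean(2)[:,251:260].mean(1)
print([(r,int(g[r])) for r in list(range(132,146))+list(range(182,194))])
E
python3 - <<'E'
import sys; sys.argv=['x']
exec(open('h.py').read())
import os; os.chdir('.')
from pose import solve
# placeholder from crop: lip1 base/top, lip2 base/top, arm end
E
sed -n 1,5p rows.py >/dev/null; python3 - <<'E'
from h import *
d=load('w22.png'); s=observe(); T=s['position'];R=s['tool_rot']
for P,n in (((.561,.0455,.145),'seat'),((.656,.043,.24),'cap'),((.5617,-.0943,.145),'fit seat')): print(n,np.round(proj(d,P,True),1))
u=lambda x,y:(170+x/2.2-.3,y/2.3-.3)
a=np.array(onz(d,*u(188,317),.145,True)); b=np.array(onz(d,*u(188,430),.145,True)); print('lip dist (48 expected) at .145',np.linalg.norm(a-b)*1000,a,b)
l=onz(d,*u(106,120),.24,True);r=onz(d,*u(270,120),.24,True);print('cap width (40)',np.linalg.norm(l-r)*1000,l,r)
E
```

```text
[(132, 159), (133, 159), (134, 158), (135, 155), (136, 143), (137, 126), (138, 129), (139, 144), (140, 154), (141, 156), (142, 157), (143, 157), (144, 156), (145, 156), (182, 156), (183, 154), (184, 147), (185, 128), (186, 114), (187, 113), (188, 125), (189, 146), (190, 154), (191, 155), (192, 155), (193, 156)]
seat [255.5 167.8]
cap [254.8  52.5]
fit seat [393.9 165. ]
lip dist (48 expected) at .145 47.57822663171329 [0.58982145 0.0449576  0.145     ] [0.54226262 0.04631618 0.145     ]
cap width (40) 42.83370571115145 [0.65739446 0.06421531 0.24      ] [0.65616572 0.02139924 0.24      ]
```

Call:
jog_arm --travel '[[-0.009,-0.0373,0],[-0.009,-0.0373,0],[-0.009,-0.0373,0],[-0.009,-0.0373,0],[-0.009,-0.0373,0],[-0.009,-0.0373,-0.008],[-0.009,-0.0373,-0.01],[-0.009,-0.0373,-0.01],[-0.009,-0.0373,-0.01],[-0.009,-0.0373,-0.01],[-0.009,-0.037,-0.01],[0,0,-0.01],[0,0,0]]' --dr '[[0,0,-0.0259],[0,0,-0.0259],[0,0,-0.0259],[0,0,-0.0259],[0,0,-0.0259],[0,0,-0.0259],[0,0,-0.0259],[0,0,-0.0259],[0,0,-0.0259],[0,0,-0.0259],[0,0,-0.0259],[0,0,0],[0,0,0]]' --jaw 0.06

```text
time_s: 26.03
position: [0.4499, -0.3659, 0.1792]
tool_rot: [[0.951, -0.31, -0.008], [-0.31, -0.951, 0.005], [-0.009, -0.002, -1.0]]
ft_force: [0.2, 0.3, 0.2]
grip_width: 0.0598
```

```bash
python3 look.py 23
```

```text
[ 0.4505 -0.3647  0.1807] [-0.5 -0.3  0.5] [ 0.01 -0.02  0.  ] [[0.951, -0.308, -0.007], [-0.308, -0.951, 0.004], [-0.007, -0.002, -1.0]]
```

View pics/w23.png

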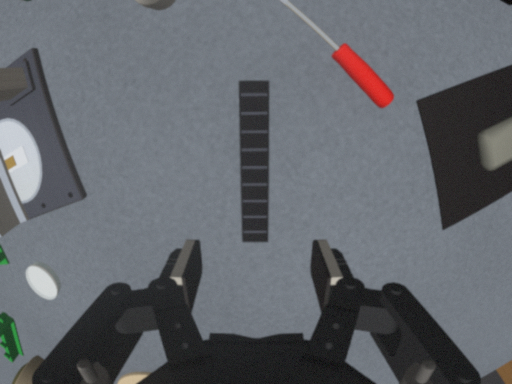

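```bash
python3 - <<'E'
from h import *
d=load('w23.png'); g=d['color'].mean(2); S=4
G=cv2.resize(g,None,fx=S,fy=S,interpolation=cv2.INTER_LINEAR)
m=np.zeros(G.shape,np.uint8); m[70*S:250*S,225*S:285*S]=(G<80)[70*S:250*S,225*S:285*S]
m=cv2.morphologyEx(m,cv2.MORPH_CLOSE,np.ones((21,21)))
c,_=cv2.findContours(m,0,cv2.CHAIN_APPROX_NONE); c=max(c,key=cv2.contourArea)
for z in (.026,.02):
  P=np.array([onz(d,(u+.5)/S-.5,(v+.5)/S-.5,z,True)[:2]*1000 for u,v in c[:,0]]).astype(np.float32)
  r=cv2.minAreaRect(P); print(z,r,cv2.boxPoints(r).round(1).tolist())
s=observe();print(s['position'])
E
```

```text
0.026 ((451.28826904296875, -364.254638671875), (31.268402099609375, 188.36865234375), 72.27833557128906) [[356.79998779296875, -350.5], [536.2000122070312, -407.79998779296875], [545.7999877929688, -378.0], [366.29998779296875, -320.70001220703125]]
0.02 ((449.750244140625, -363.69635009765625), (31.859615325927734, 191.9303436279297), 72.2783432006836) [[353.5, -349.70001220703125], [536.2999877929688, -408.1000061035156], [546.0, -377.70001220703125], [363.20001220703125, -319.29998779296875]]
[ 0.45054873 -0.36466311  0.18071613]
```

Call:
jog_arm --travel '[[0,0.0003,-0.03],[0.0003,0,-0.035],[0,0,-0.035],[0,0,-0.03],[0,0,-0.02],[0,0,0],[0,0,0]]' --dr '[[0,-0.006,0.002],[0,0,0],[0,0,0],[0,0,0],[0,0,0],[0,0,0],[0,0,0]]' --jaw 0.05

```text
time_s: 26.67
position: [0.4517, -0.3633, 0.0328]
tool_rot: [[0.953, -0.304, 0.001], [-0.304, -0.953, 0.002], [0.001, -0.002, -1.0]]
ft_force: [-0.0, -0.4, -0.1]
grip_width: 0.0501
```

```bash
python3 look.py 24; python3 - <<'E'
from h import *
e=snap('scene','s24.png'); T=observe()['position'];R=observe()['tool_rot']
u,v=proj(e,T);u=int(u);v=int(v);b=cv2.imread('pics/s24.png')[v-50:v+30,u-50:u+50]
b=cv2.resize(b,None,fx=7,fy=7,interpolation=cv2.INTER_CUBIC)
for k,c in ((0,(0,0,255)),(.024,(0,255,255))):
  p=proj(e,T-R[:,2]*k); cv2.circle(b,(int((p[0]-u+50+.5)*7),int((p[1]-v+50+.5)*7)),3,c,-1)
cv2.imwrite('pics/c24b.png',b)
E
```

```text
[ 0.4521 -0.364   0.0339] [-0.3  0.2  1.2] [ 0.05 -0.02  0.01] [[0.953, -0.304, 0.003], [-0.304, -0.953, -0.0], [0.003, -0.001, -1.0]]
```

View pics/c24b.png

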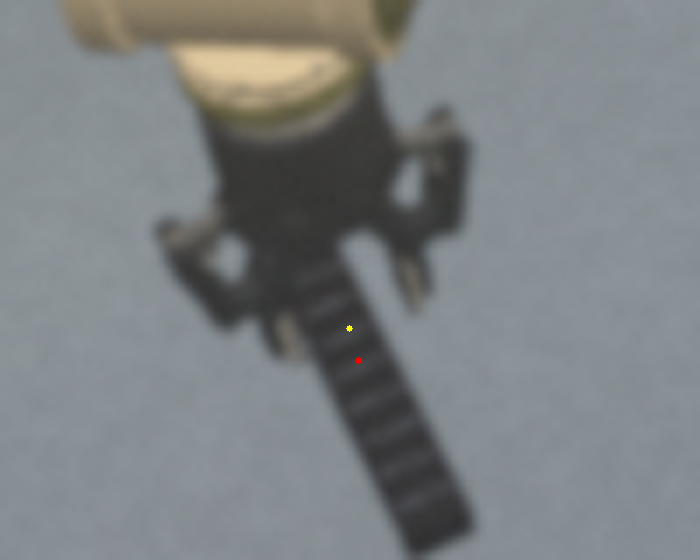

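View pics/w24.png

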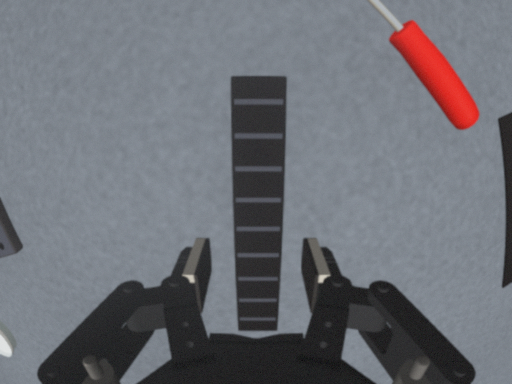

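Call:
jog_arm --travel '[[0,0,-0.015],[0,0,-0.015],[0,0,-0.008],[0,0,-0.004],[0,0,0]]' --dr '[[0,0,0],[0,0,0],[0,0,0],[0,0,0],[0,0,0]]'

```text
time_s: 27.18
position: [0.4511, -0.364, -0.0093]
tool_rot: [[0.952, -0.305, 0.001], [-0.305, -0.952, 0.001], [0.001, -0.001, -1.0]]
ft_force: [0.3, -0.2, -0.1]
grip_width: 0.05
```

Call:
jog_arm --travel '[[0,0,-0.003],[0,0,-0.002],[0,0,0]]' --dr '[[0,0,0],[0,0,0],[0,0,0]]'

```text
time_s: 27.43
position: [0.4509, -0.364, -0.0145]
tool_rot: [[0.952, -0.306, 0.001], [-0.306, -0.952, 0.001], [0.001, -0.002, -1.0]]
ft_force: [-0.7, -0.6, -0.5]
grip_width: 0.0497
```

Call:
jog_arm --travel '[[0,0,-0.002],[0,0,-0.002],[0,0,0]]' --dr '[[0,0,0],[0,0,0],[0,0,0]]'

```text
time_s: 27.68
position: [0.4507, -0.3637, -0.019]
tool_rot: [[0.952, -0.306, 0.001], [-0.306, -0.952, 0.002], [0.0, -0.002, -1.0]]
ft_force: [0.1, 0.3, -1.1]
grip_width: 0.05
```

Call:
jog_arm --travel '[[0,0,0],[0,0,0],[0,0,0],[0,0,0],[0,0,0],[0,0,0],[0,0,0]]' --dr '[[0,0,0],[0,0,0],[0,0,0],[0,0,0],[0,0,0],[0,0,0],[0,0,0]]' --jaw 0.01 --newtons 70

```text
time_s: 28.27
position: [0.4509, -0.364, -0.0184]
tool_rot: [[0.952, -0.306, 0.001], [-0.306, -0.952, 0.001], [0.001, -0.001, -1.0]]
ft_force: [-0.7, -0.0, 5.0]
grip_width: 0.0308
```

```bash
python3 look.py 25; python3 - <<'E'
from h import *
e=snap('scene','s25.png'); T=observe()['position'];R=observe()['tool_rot']
u,v=proj(e,T);u=int(u);v=int(v);b=cv2.imread('pics/s25.png')[v-50:v+30,u-50:u+50]
cv2.imwrite('pics/c25b.png',cv2.resize(b,None,fx=7,fy=7,interpolation=cv2.INTER_CUBIC))
E
```

```text
[ 0.4509 -0.364  -0.0184] [-1.1  1.2  5.8] [ 0.02  0.21 -0.01] [[0.952, -0.305, 0.001], [-0.305, -0.952, 0.001], [0.001, -0.001, -1.0]]
```

View pics/c25b.png

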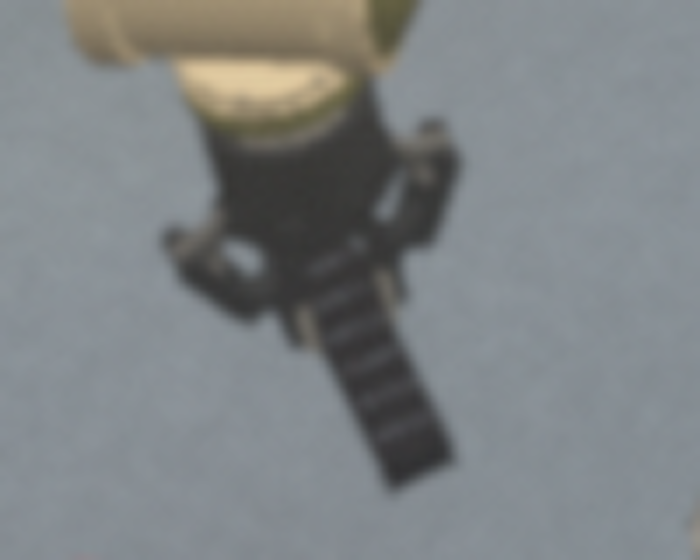

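View pics/w25.png

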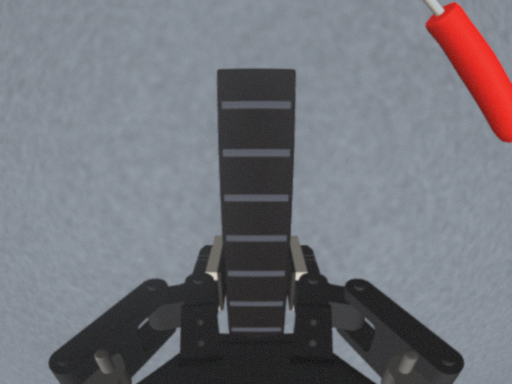

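Call:
jog_arm --travel '[[0,0,0.004],[0,0,0.015],[0,0,0.03],[0,0,0.035],[0,0,0.035],[0,0,0.035],[0,0,0.035],[0,0,0.02],[0,0,0],[0,0,0]]' --dr '[[0,0,0],[0,0,0],[0,0,0],[0,0,0],[0,0,0],[0,0,0],[0,0,0],[0,0,0],[0,0,0],[0,0,0]]'

```text
time_s: 29.2
position: [0.4507, -0.3636, 0.1901]
tool_rot: [[0.952, -0.306, 0.001], [-0.306, -0.952, 0.001], [0.001, -0.002, -1.0]]
ft_force: [-0.8, -0.0, -3.6]
grip_width: 0.0303
```

```bash
python3 look.py 26; python3 - <<'E'
from h import *
d=load('w22.png')
for v,z,bx in ((136.2,.1427,29),(185.0,.141,-19)): p=onz(d,255.2,v,z,True); print(p, 'origin x',p[0]*1000-bx*.9997)
a=cv2.imread('pics/w22.png')[70:235,350:420]; cv2.imwrite('pics/c22f.png',cv2.resize(a,None,fx=6,fy=3.6,interpolation=cv2.INTER_CUBIC))
E
```

```text
[ 0.4503 -0.3632  0.1887] [ 0.6 -0.1 -3.4] [0.05 0.04 0.03] [[0.952, -0.306, -0.0], [-0.306, -0.952, 0.004], [-0.002, -0.003, -1.0]]
[0.59068386 0.04489761 0.1427    ] origin x 561.6925589270253
[0.54259242 0.04627348 0.141     ] origin x 561.5867191193331
```

View pics/c22f.png

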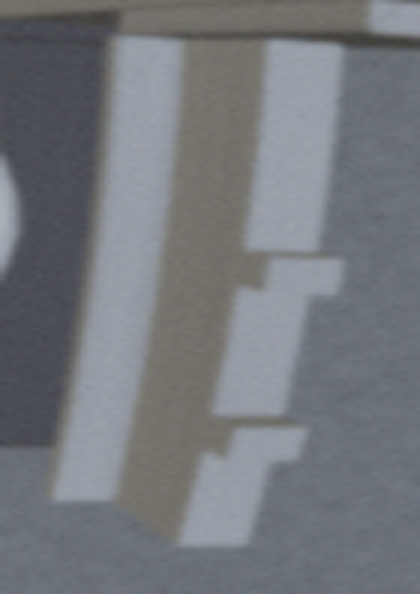

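View pics/w26.png

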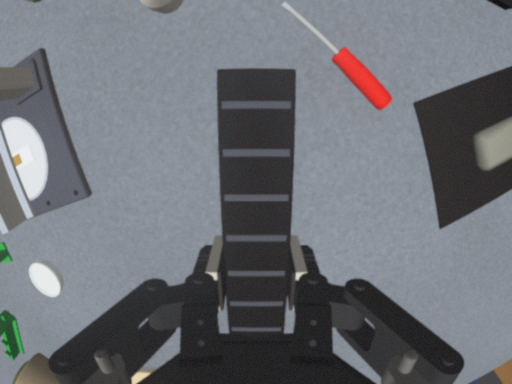

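```bash
python3 - <<'E'
from h import *
d=load('w22.png')
c=lambda x,y:(350+(x+.5)/6-.5,70+(y+.5)/3.6-.5)
for (x,y),n in (((247,251),29),((238,290),19),((213,416),-19),((204,456),-29),((320,250),'29r'),((284,415),'-19r')): print(n,onz(d,*c(x,y),.145,True).round(4))
E
```

```text
29 [ 0.5879 -0.0881  0.145 ]
19 [ 0.5769 -0.0874  0.145 ]
-19 [ 0.5404 -0.0865  0.145 ]
-29 [ 0.5282 -0.0863  0.145 ]
29r [ 0.5885 -0.1021  0.145 ]
-19r [ 0.5403 -0.1005  0.145 ]
```

Call:
jog_arm --travel '[[0,0.006,0],[0,0.006,0],[0,0.006,0],[0,0.006,0],[0,0.006,0],[0,0.006,0],[0,0.006,0],[0,0.006,0],[0,0.006,0],[0,0.006,0],[0,0.006,0],[0,0.006,0],[0,0.006,0],[0,0.006,0],[0,0.006,0],[0,0.006,0],[0,0,0],[0,0,0]]' --dr '[[0,0,0.116],[0,0,0.116],[0,0,0.116],[0,0,0.116],[0,0,0.116],[0,0,0.116],[0,0,0.116],[0,0,0.116],[0,0,0.116],[0,0,0.116],[0,0,0.116],[0,0,0.116],[0,0,0.116],[0,0,0.116],[0,0,0.116],[0,0,0.116],[0,0,0],[0,0,0]]'

```text
time_s: 30.75
position: [0.4504, -0.2674, 0.1888]
tool_rot: [[0.028, 1.0, -0.004], [1.0, -0.028, 0.003], [0.003, -0.004, -1.0]]
ft_force: [0.7, -0.8, -3.1]
grip_width: 0.0307
```

Call:
jog_arm --travel '[[0.012,0.03,0],[0.015,0.0345,0],[0.015,0.0345,0],[0.015,0.0345,0],[0.015,0.0345,0],[0.015,0.0345,0],[0.01,0.03,0],[0,0,0],[0,0,0]]' --dr '[[0,0,0],[0,0,0],[0,0,0],[0,0,0],[0,0,0],[0,0,0],[0,0,0],[0,0,0],[0,0,0]]'

```text
time_s: 31.5
position: [0.5479, -0.0342, 0.1892]
tool_rot: [[0.026, 1.0, -0.003], [1.0, -0.026, 0.001], [0.001, -0.003, -1.0]]
ft_force: [-0.7, -0.4, -3.3]
grip_width: 0.0303
```

```bash
python3 look.py 27; python3 - <<'E'
from h import *
e=snap('scene','s27.png'); print(np.degrees(np.arctan2(*observe()['tool_rot'][1::-1,0])))
t=snap('top','t27.png')
b=cv2.imread('pics/s27.png')[150:270,200:330]
cv2.imwrite('pics/c27b.png',cv2.resize(b,None,fx=5,fy=5,interpolation=cv2.INTER_CUBIC))
E
```

```text
[ 0.5477 -0.0354  0.1894] [ 0.3 -0.5 -2.9] [ 0.02  0.04 -0.  ] [[0.027, 1.0, -0.003], [1.0, -0.027, 0.001], [0.001, -0.003, -1.0]]
88.41545416337566
```

View pics/c27b.png

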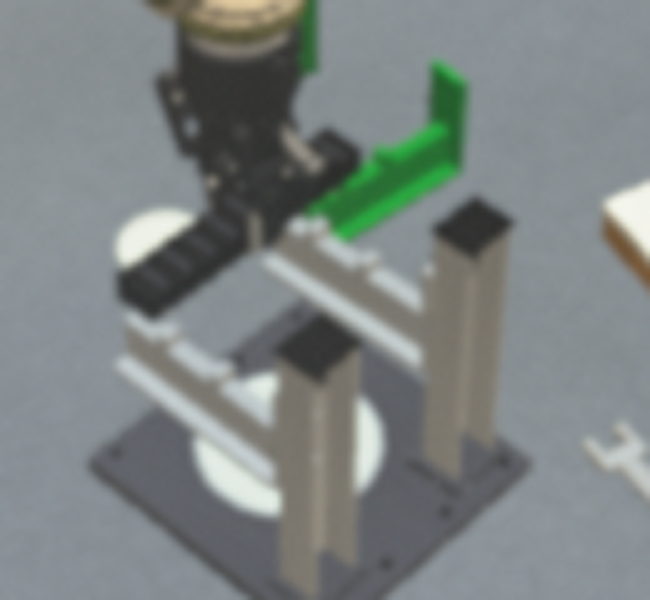

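View pics/w27.png

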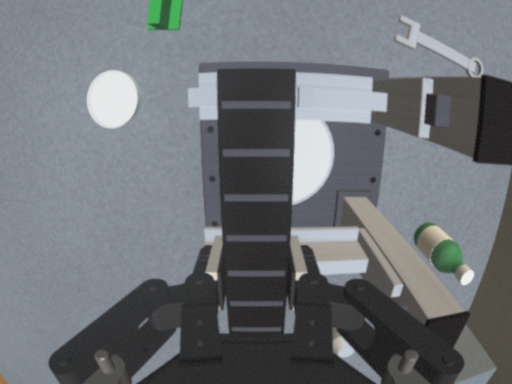

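Call:
jog_arm --travel '[[0.006,0.005,0],[0.006,0.0054,0],[0,0,-0.01],[0,0,-0.015],[0,0,-0.015],[0,0,0],[0,0,0]]' --dr '[[0,0,0.002],[0,0.003,0.002],[0,0,0],[0,0,0],[0,0,0],[0,0,0],[0,0,0]]'

```text
time_s: 32.23
position: [0.56, -0.025, 0.1501]
tool_rot: [[0.022, 1.0, -0.006], [1.0, -0.022, 0.001], [0.001, -0.006, -1.0]]
ft_force: [-0.4, 0.0, -2.9]
grip_width: 0.0305
```

```bash
python3 look.py 28; python3 - <<'E'
from h import *
e=snap('scene','s28.png')
b=cv2.imread('pics/s28.png')[150:270,200:330]
a=cv2.imread('pics/w28.png')[40:260,150:420]
d=load('w28.png')
# loose bracket lip corners predicted around centre (.5612,.0456), z .141 / .151
a=cv2.resize(a,None,fx=2.9,fy=2.7,interpolation=cv2.INTER_CUBIC)
cv2.imwrite('pics/c28b.png',cv2.resize(b,None,fx=5,fy=5,interpolation=cv2.INTER_CUBIC))
cv2.imwrite('pics/c28.png',a)
E
```

```text
[ 0.5604 -0.0251  0.1509] [-0.6 -0.3 -2.3] [ 0.04 -0.01  0.05] [[0.022, 1.0, -0.004], [1.0, -0.022, 0.001], [0.001, -0.004, -1.0]]
```

View pics/c28b.png

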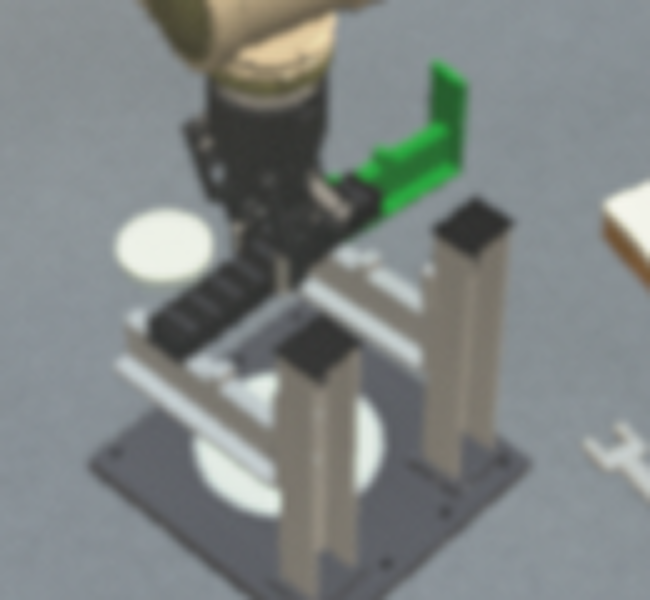

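View pics/c28.png

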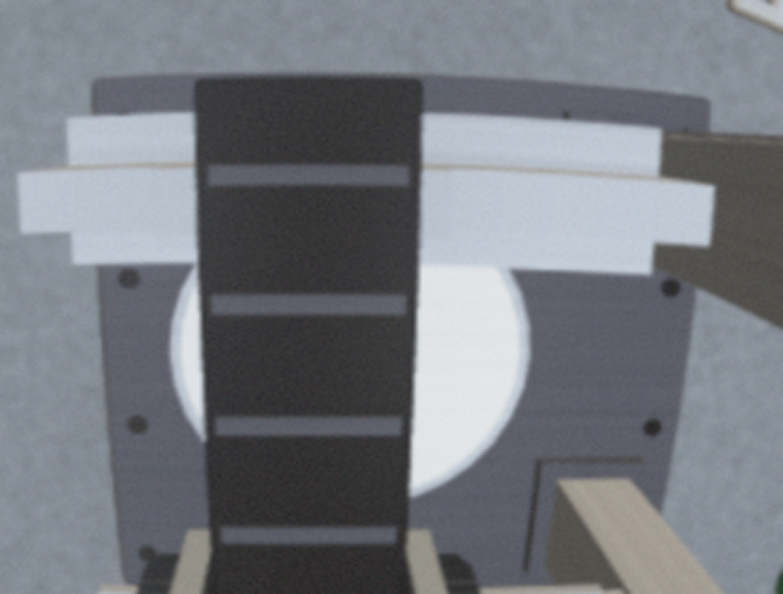

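```bash
python3 - <<'E'
from h import *
d=load('w28.png')
c=lambda x,y:(150+(x+.5)/2.9-.5,40+(y+.5)/2.7-.5)
for (x,y),z,n in (((18,203),.139,'web end -60'),((70,140),.105,'flange end')): print(n,onz(d,*c(x,y),z,True).round(4))
zb=observe()['position'][2]+.0184+.026
for (x,y) in ((194,84),(422,84),(203,345),(414,345)): print('bar edge',onz(d,*c(x,y),zb,True).round(4))
im=d['color'].astype(int)
r=int(c(0,215)[1]); print(r,im[r,210:222].mean(1).astype(int), im[r,292:330].mean(1).astype(int))
E
```

```text
web end -60 [0.5014 0.0474 0.139 ]
flange end [0.5041 0.0611 0.105 ]
bar edge [0.5478 0.0673 0.1957]
bar edge [0.5787 0.0666 0.1957]
bar edge [0.5473 0.0275 0.1957]
bar edge [0.5776 0.0269 0.1957]
119 [194 193 194 197 193 192 183 145  92  64  58  63] [ 63  63 100 155 187 195 196 196 194 194 196 195 195 197 197 200 199 199
 199 200 199 200 199 199 199 200 197 200 200 200 200 199 200 201 200 201
 199 200]
```

Call:
jog_arm --travel '[[-0.0008,0.0005,-0.006],[0,0,-0.007],[0,0,-0.005],[0,0,0],[0,0,0]]' --dr '[[0,0,0],[0,0,0],[0,0,0],[0,0,0],[0,0,0]]'

```text
time_s: 32.75
position: [0.5589, -0.0244, 0.132]
tool_rot: [[0.021, 1.0, -0.005], [1.0, -0.021, 0.001], [0.001, -0.005, -1.0]]
ft_force: [-0.0, 0.4, -2.4]
grip_width: 0.0303
```

Call:
jog_arm --travel '[[0,0,-0.001],[0,0,-0.001],[0,0,-0.001],[0,0,0]]' --dr '[[0,0,0],[0,0,0],[0,0,0],[0,0,0]]'

```text
time_s: 33.08
position: [0.559, -0.0245, 0.1292]
tool_rot: [[0.021, 1.0, -0.005], [1.0, -0.021, 0.001], [0.001, -0.005, -1.0]]
ft_force: [0.2, 0.4, -2.0]
grip_width: 0.0305
```

```bash
python3 look.py 29; python3 - <<'E'
from h import *
e=snap('scene','s29.png')
b=cv2.imread('pics/s29.png')[180:260,215:300]
cv2.imwrite('pics/c29b.png',cv2.resize(b,None,fx=7,fy=7,interpolation=cv2.INTER_CUBIC))
E
```

```text
[ 0.559  -0.0245  0.1293] [-0.3 -0.5 -2.8] [ 0.01  0.06 -0.07] [[0.021, 1.0, -0.005], [1.0, -0.021, 0.001], [0.001, -0.005, -1.0]]
```

View pics/c29b.png

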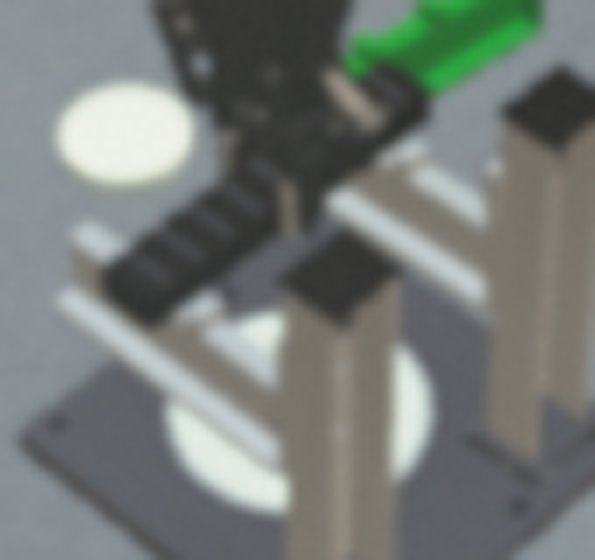

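Call:
jog_arm --travel '[[0,0,-0.001],[0,0,-0.001],[0,0,0]]' --dr '[[0,0,0],[0,0,0],[0,0,0]]'

```text
time_s: 33.43
position: [0.5589, -0.0245, 0.1271]
tool_rot: [[0.021, 1.0, -0.005], [1.0, -0.021, 0.001], [0.001, -0.005, -1.0]]
ft_force: [-0.9, -0.7, -2.1]
grip_width: 0.0307
```

Call:
jog_arm --travel '[[0,0,-0.001],[0,0,0]]' --dr '[[0,0,0],[0,0,0]]'

```text
time_s: 33.6
position: [0.5591, -0.0245, 0.1265]
tool_rot: [[0.021, 1.0, -0.004], [1.0, -0.021, 0.001], [0.0, -0.004, -1.0]]
ft_force: [-0.9, 0.5, -1.1]
grip_width: 0.0304
```

Call:
jog_arm --travel '[[0,0,-0.001],[0,0,0]]' --dr '[[0,0,0],[0,0,0]]'

```text
time_s: 33.77
position: [0.5592, -0.0244, 0.126]
tool_rot: [[0.021, 1.0, -0.004], [1.0, -0.021, 0.0], [0.0, -0.004, -1.0]]
ft_force: [-2.6, 1.4, 5.1]
grip_width: 0.0305
```

```bash
python3 -c "
from h import *
s=observe();print(s['ft_force'],s['wrist_torque'])"
```

```text
[-2.62210603  1.42325703  5.0908553 ] [-0.11993739  0.34820785 -0.09195989]
```

Call:
jog_arm --travel '[[0,0,-0.0003],[0,0,-0.0007],[0,0,-0.0005],[0,0,0]]' --dr '[[-0.01,0,0],[-0.01,0,0],[-0.006,0,0],[0,0,0]]'

```text
time_s: 34.1
position: [0.5594, -0.0249, 0.125]
tool_rot: [[0.021, 1.0, -0.003], [0.999, -0.021, -0.028], [-0.028, -0.002, -1.0]]
ft_force: [-4.4, -2.3, 8.4]
grip_width: 0.0309
```

```bash
python3 -c "
from h import *
s=observe();print(s['position'],s['ft_force'],s['wrist_torque'])"
```

```text
[ 0.55939633 -0.0249072   0.12501013] [-4.3667154  -2.28460679  8.37645377] [-0.26264084  0.54284439  0.07595901]
```

Call:
jog_arm --travel '[[-0.0004,0,0.0004],[0,0,0.0004],[0,0,0],[0,0,0]]' --dr '[[0,0,0],[0,0,0],[0,0,0],[0,0,0]]' --newtons 20

```text
time_s: 34.43
position: [0.5592, -0.0247, 0.1251]
tool_rot: [[0.021, 1.0, -0.003], [0.999, -0.022, -0.026], [-0.026, -0.002, -1.0]]
ft_force: [2.0, -0.8, 5.8]
grip_width: 0.0303
```

Call:
jog_arm --travel '[[0,0,0],[0,0,0],[0,0,0],[0,0,0],[0,0,0],[0,0,0],[0,0,0]]' --dr '[[0,0,0],[0,0,0],[0,0,0],[0,0,0],[0,0,0],[0,0,0],[0,0,0]]' --jaw 0.06

```text
time_s: 35.02
position: [0.5586, -0.0244, 0.1245]
tool_rot: [[0.021, 1.0, -0.005], [0.999, -0.021, -0.025], [-0.025, -0.004, -1.0]]
ft_force: [1.1, 0.1, -0.7]
grip_width: 0.0602
```

Call:
jog_arm --travel '[[0,0,0.004],[0,0,0.01],[0,0,0.02],[0,0,0.03],[0,0,0.03],[0,0,0.03],[0,0,0.03],[-0.02,-0.02,0.01],[-0.02,-0.03,0],[-0.02,-0.03,0],[0,0,0],[0,0,0]]' --dr '[[0,0,0],[0,0,0],[0,0,0],[0.013,0,0],[0.013,0,0],[0,0,0],[0,0,0],[0,0,0],[0,0,0],[0,0,0],[0,0,0],[0,0,0]]'

```text
time_s: 36.02
position: [0.498, -0.1056, 0.2898]
tool_rot: [[0.024, 1.0, -0.003], [1.0, -0.024, 0.0], [0.0, -0.003, -1.0]]
ft_force: [1.0, 0.3, -0.9]
grip_width: 0.06
```

```bash
python3 look.py 30; python3 - <<'E'
from h import *
e=snap('scene','s30.png');t=snap('top','t30.png')
b=cv2.imread('pics/s30.png')[165:275,205:320]
cv2.imwrite('pics/c30b.png',cv2.resize(b,None,fx=5,fy=5,interpolation=cv2.INTER_CUBIC))
E
```

```text
[ 0.4985 -0.1047  0.2895] [ 0.7  0.8 -0.3] [0.   0.03 0.02] [[0.022, 1.0, -0.003], [1.0, -0.022, 0.001], [0.0, -0.003, -1.0]]
```

View pics/c30b.png

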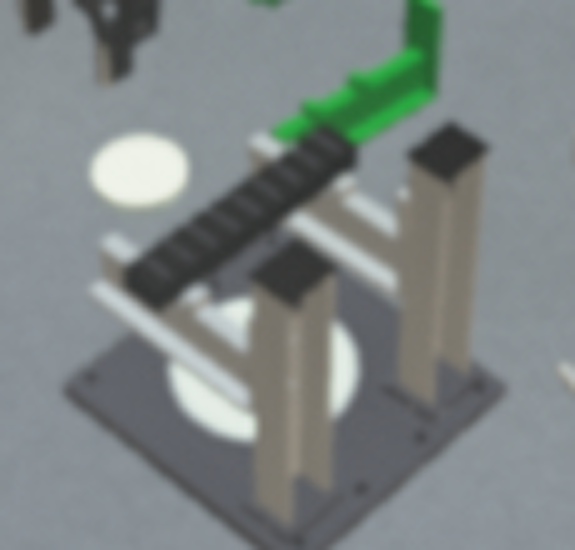

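View pics/w30.png

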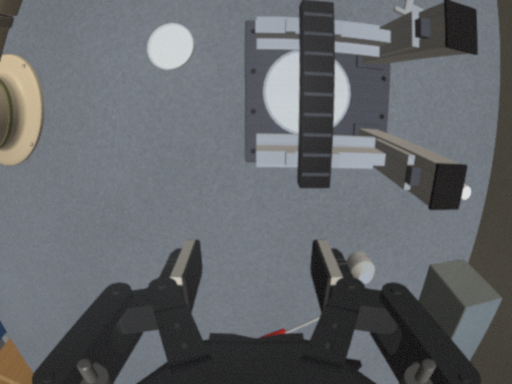

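```bash
python3 - <<'E'
from h import *
d=load('w30.png'); a=cv2.imread('pics/w30.png')[0:215,235:485]
cv2.imwrite('pics/c30.png',cv2.resize(a,None,fx=3.1,fy=2.75,interpolation=cv2.INTER_CUBIC))
g=d['color'].mean(2); S=4
G=cv2.resize(g,None,fx=S,fy=S,interpolation=cv2.INTER_LINEAR)
m=np.zeros(G.shape,np.uint8); m[0:200*S,292*S:342*S]=(G<62)[0:200*S,292*S:342*S]
m=cv2.morphologyEx(m,cv2.MORPH_CLOSE,np.ones((25,25)));m=cv2.morphologyEx(m,cv2.MORPH_OPEN,np.ones((41,41)))
c,_=cv2.findContours(m,0,cv2.CHAIN_APPROX_NONE); c=max(c,key=cv2.contourArea)
P=np.array([onz(d,(u+.5)/S-.5,(v+.5)/S-.5,.169,True)[:2]*1000 for u,v in c[:,0]]).astype(np.float32)
r=cv2.minAreaRect(P); print(r,cv2.boxPoints(r).round(1).tolist())
E
```

```text
((558.2296142578125, -24.325355529785156), (189.8394775390625, 33.100807189941406), 89.20174407958984) [[540.4000244140625, -119.0], [573.5, -119.5], [576.0999755859375, 70.4000015258789], [543.0, 70.80000305175781]]
```

View pics/c30.png

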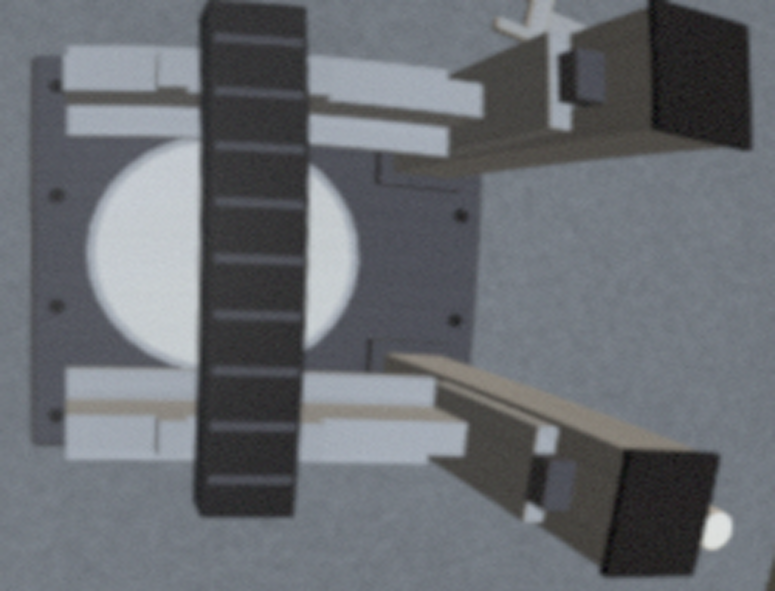

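```bash
python3 - <<'E'
from h import *
a=cv2.imread('pics/top0.png');b=cv2.imread('pics/t30.png')
m=(cv2.absdiff(a,b).max(2)>45).astype(np.uint8); m=cv2.morphologyEx(m,cv2.MORPH_OPEN,np.ones((3,3)))
n,_,st,_=cv2.connectedComponentsWithStats(m); print([s.tolist() for s in st[1:] if s[4]>12])
print(observe()['time_s'])
close_job()
E
```

```text
[[291, 154, 44, 71, 1252], [238, 157, 80, 128, 3370], [317, 193, 54, 152, 4252], [166, 200, 13, 32, 120], [298, 238, 4, 4, 14], [211, 252, 5, 4, 16], [289, 252, 30, 27, 452], [185, 254, 52, 50, 1667], [368, 259, 102, 65, 3304], [226, 278, 22, 41, 479], [365, 283, 8, 6, 34], [261, 289, 31, 42, 637], [193, 294, 4, 4, 15], [190, 298, 30, 27, 543], [220, 310, 18, 24, 325], [247, 323, 4, 5, 18], [239, 336, 9, 6, 35], [289, 342, 4, 5, 16], [283, 345, 5, 7, 24], [258, 355, 18, 8, 80]]
36.1667
the job is handed in; nothing more can be done
```

The bracket is hung with its latch out, the bar light lies in both saddles, and I handed the job in at about 36 s of the 72 s allowed.

**Bracket:**
- The claws went in and the heel met the face, but pressing down through the arm jammed the bracket about 9 mm above home.
- I let go and pressed with both fingertips on the heel top, either side of the tongue. It slid down about 9 mm and stopped hard at about 24 N.
- The wrist pictures then showed the tongue standing out over the heel, and the last picture still showed it.

**Bar light:**
- I gripped it across its width, turned it 106°, lowered it to contact (about 8 N) and released it there. It was not dropped.
- The last measurement put its centre at (558, -24) mm, against an expected (560, -24) mm. It lies between the lips on both arms, and the gripper is clear.

**Checks that disagreed:**
- The real fingertips sit about 24 mm behind the reported TCP. The first bracket grip was therefore shallow and slipped in pitch.
- My picture-based height for the bracket partway down showed it about 2–3 mm above home, while the heel press showed about 9 mm.

**Other things on the bench:** the before/after comparison of the top view flagged changes where the bracket, the bar, the stage and the arm had been. Two flagged areas, near the green bracket at (185,264) and below it, overlap the arm's new position. I did not check separately that this green bracket is unmoved.

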